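# Put a setting block back in its case and snap the lid shut

### The arm

A 6-joint arm with a two-finger parallel gripper is mounted at the origin on a cart in front of the work surface, level with it; the furniture and walls round the work are solid. World frame = base frame: x ahead of the robot, y to its left, z up, the work surface at z = 0. Lengths are in m, angles in rad, forces in N, time in s.
With the tool pointing down it reaches from about 0.275 to 0.75 m from the base axis. Payload 10.2 kg.
Tool frame: the origin (TCP) lies between the finger pads; the fingertips stand 8 mm ahead of it and the grasp point (between the pads) lies 11 mm behind it; x points along the fingers, y is the direction in which the jaws open and shut, and the axes are right-handed (so a half turn about x gives the same grasp; the last joint's range is limited). The gripper opens to 85 mm and grips with 20 to 120 N. Pads are 22 mm wide; open, the fingers measure 114 mm over their backs; the gripper's body (76 mm by 85 mm) begins 54 mm behind the grasp point. The pads swing forward as they close: fully open they stand 13 mm farther back than shut.
Start: joints at [-1.416, 0.313, 1.498, -0, 1.331, -0.223], TCP at [0.194, -0.488, 0.239] pointing down, gripper open.
Joint ranges: [-2.94, 2.94], [-0.97, 2.17], [0.19, 2.56], [-1.23, 4.37], [0.02, 3.11], [-2.88, 2.88]. Speed limits (rad/s): [2.39, 2.39, 3.01, 3.14, 3.14, 3.14].

### API

Orientations are given as a unit quaternion [x, y, z, w].
In Python, from bench import env, eyes, job gives the robot as it stands.
- The arm moves only by the tool carry_out, never from a script. Its argument "targets" is text: rows parted by semicolons, each of 7 numbers parted by spaces: the shift along the tool's x, y, z in mm, then the turn, a rotation vector about the tool's x, y, z in rad, then the finger opening in mm, from 0 to 85.4. In form: dx dy dz wx wy wz claw; .... A call has 1 to 12 rows; each row shifts and turns the pose as measured when the row begins, along the tool's axes as they then stand; what a row does not reach is not made up. A row lasts 1/12 s, in which the tool goes at most 41.7 mm and 7.16 degrees, less where a joint would pass 70% of its speed; a pose out of reach is approached as far as the arm can. A call is refused whole if a number of a shift passes 41.7 or a number of a turn 0.125, either way. A call with a gripper value outside its range is refused whole. The fingers move at their own pace and stop on an object; "grip_force" is the grip in N (left out, the last holds). Time passes only in rows, so rows that do not move let the fingers close. It gives the time, the measured TCP pose, the force and the opening at its end, in the units of the state.
- env.read_state(): the state, without advancing time (a new reading comes with each control period).
- eyes.read_camera(name): name is "scene" or "top" or "wrist"; returns a dict with "image" (384x512x3 uint8, red, green, blue), "depth" (384x512 float32, m along the optical axis (not along the pixel's ray), 0 where there is no reading), "camera_matrix" (3x3 intrinsics, pixels), "k1" (the pictures are not rectified: a ray, as slopes to the right and down, at radius r is drawn at 1 + k1 r^2 times it, then the intrinsics apply), "pose" (4x4, takes a point from camera to world coordinates); the wrist camera has in their place "hand_eye" (4x4, takes a point from camera to tool coordinates, whose origin is the TCP and whose axes are the tool frame's). Camera axes: x right, y down, z forward; pixel columns grow to the right and rows downward; lengths in m; the calibration is good to about 2 mm. A picture is of the moment at which its call begins: read the wrist's pose just before it.
- job.sign_off(): hands the job in, once; it reports no verdict.
The state is a dict: "time_s": time; "joint_positions": joint angles; "joint_velocities": joint speeds; "effort": joint torques, N m; "position": TCP position; "orientation": TCP orientation; "force": force on the tool from outside, world axes, zero at the start; "ft_torque": the same for the moment, N m; "width": opening from 0.0 (shut) to 1.0 (fully open).
Only numpy, scipy, OpenCV 4.12 (cv2) and the standard library are available. Lean on these libraries where they do the work, as an engineer would, in place of code of your own. Each camera call takes 0.05 s, during which the arm holds its last target.

### The job

The green-banded steel setting block is done with: lift it out of its holder by its two ends and set it down flat on the blue mat, let go, then take it again across its long sides and lower it into its own green-labelled slot in the open case, letting go only once it is fully down on the slot's floor. Then swing the case lid shut and press down near its front edge until the spring clip snaps over and the lid is fully closed; leave the caliper and its red block (still in use) and the yellow block where they are.

Things in the scene. Friction and masses are not known exactly. Their poses are not given: they have to be found in the camera images.
- block_green_c (a point): Centre (half-way up) of the green-banded setting block: a steel bar 50 long x 24 x 24 mm, about 0.22 kg, a green band round it near one end. x axis along its 50 mm length, z up. It starts lying in the holder, its underside 12 mm above the bench.
- holder: Dark steel gauge-block holder, fixed: foot 44 (x) x 78 (y) x 12 mm; two cheeks 8 mm thick, 44 long, 27 apart, tops 40 mm above the bench (4 above the block), cover the block's long sides; the channel along x is open at both ends, where the block sticks out 1 to 5 mm, so it is taken by its ends. Brass clamp knob at +y, to 37 mm from the middle. Origin: centre of underside, on the bench.
- mat: Blue cloth mat, fixed, 100 (x) x 90 (y) x 3 mm thick. Origin: centre of its underside, on the bench; its top is 3 mm above it.
- slot_green: White plastic insert in the case, 104 (x) x 59 (y) mm, green label on its -x end (nearest the robot). Origin: centre of its underside, 4 mm above the bench. Its pocket, in the middle, is 52.5 (x) x 26.5 (y) mm; walls 6 mm thick with rounded tops 21 mm above the origin. The three inserts lie side by side along y, 60 mm apart, in any order.
- slot_green_seat (a point): Where the block's centre lies when fully home in the green slot: 12 mm above the slot's floor, 16 above the insert's origin; the block lies along x. Walls close both ends of the pocket and run 8 mm round each corner; the middle 36 mm of both long sides is open for fingers, with 24 mm or more free beside the block.
- slot_red: Like the green slot, with a red label and a pocket for a 40 mm block; empty, and stays empty.
- slot_yellow: Like the green slot, with a yellow label and a pocket for a 30 mm block; the yellow block lies in it.
- block_yellow_c (a point): Centre of the yellow-banded setting block, 30 x 24 x 24 mm, in its slot. Leave it.
- block_red_c (a point): Centre of the red-banded setting block, 40 x 24 x 24 mm, lying on the bench between the caliper's jaws. Leave it.
- caliper: Steel vernier caliper, 215 mm long along its y, lying on the bench to the right. Leave it.
- lid_hinge (a point): Middle of the lid's hinge axis, on the case's far rim, 38 mm above the bench; fixed to the case; y along the hinge, x away from the case. The case is a fixed grey plastic box 120 (x) x 208 (y) x 38 mm high, its middle 64 mm from here along -x. A steel spring clip 26 mm wide stands at the middle of its front, 130 mm from here along -x, its top 54 mm above the bench.
- lid_edge (a point): Point on the lid's outer face (its top when closed), in the middle of its width, 105 mm from the hinge axis; a good place to press. The lid is a slab 208 mm wide and 8 mm thick whose inner face contains the hinge axis; it reaches 124 mm from the axis; a black panel stands 2 mm proud of its outer face, from 21 to 95 mm from the axis.
- lid (a joint): Lid angle, rad: 0 fully closed, 1.57 upright, 1.85 fully open, leaning back. A stiff hinge (about 0.13 N m; lid 0.16 kg) holds it wherever it is left. About 0.08 rad from closed its front edge meets the spring clip and stops; it must then be pressed down (some 6 to 10 N near the front edge) until the clip gives, snaps over it, and it lies at 0.
Not all that is in view belongs to the job. There is more than one size of the mat; the one meant has the size given above.

How it is judged:
By the outcome, as a careful person would: the job done as asked, in the order asked, and still so for the second after the job is handed in, with the robot touching nothing.
It also fails if it takes over 72 s, if anything falls off the work surface, if the arm or the gripper's body presses on something with over 40 N, if the wrist force passes 120 N, or if a joint passes its speed limit or range.

## Working session

There is one attempt and no reset: what is moved stays moved. The work goes in short steps, Python scripts to look and compute and a tool call to move; the robot and the scene stay as the last step left them, time stands still between calls to the robot, and variables do not carry over. Pictures are saved under pics/ and viewed, and the job is handed in when it is done.

Besides the shell and the picture viewer there is one more tool, called after "Emit:" as name(argument=value, ...) on one line, values as JSON. carry_out: Moves the arm, as the interface text tells. Its arguments: {"type":"object","properties":{"targets":{"type":"string"},"grip_force":{"type":"number"}},"required":["targets"]}

```bash
ls; mkdir -p pics; cat > h.py <<'E'
import numpy as np, cv2
from bench import env, eyes, job
from scipy.spatial.transform import Rotation as R
def snap(name):
    s=env.read_state(); c=eyes.read_camera(name)
    if 'hand_eye' in c and c.get('hand_eye') is not None:
        T=np.eye(4); T[:3,:3]=R.from_quat(s['orientation']).as_matrix(); T[:3,3]=s['position']
        c['pose']=T@np.array(c['hand_eye'])
    return c
def save(c,fn,crop=None,scale=1):
    im=c['image'][:,:,::-1]
    if crop: im=im[crop[1]:crop[3],crop[0]:crop[2]]
    im=cv2.resize(np.ascontiguousarray(im),None,fx=scale,fy=scale,interpolation=cv2.INTER_CUBIC)
    cv2.imwrite('pics/'+fn,im)
def ray(c,uv):
    uv=np.atleast_2d(np.array(uv,float)); K=np.array(c['camera_matrix'])
    d=cv2.undistortPoints(uv.reshape(-1,1,2),K,np.array([c['k1'],0,0,0,0.])).reshape(-1,2)
    d=np.c_[d,np.ones(len(d))]; P=np.array(c['pose'])
    return P[:3,3], d@P[:3,:3].T
def onz(c,uv,z):
    o,d=ray(c,uv); t=(z-o[2])/d[:,2]; return o+d*t[:,None]
def proj(c,p):
    P=np.linalg.inv(np.array(c['pose'])); q=np.atleast_2d(p)@P[:3,:3].T+P[:3,3]; s=q[:,:2]/q[:,2:]
    r2=(s**2).sum(1,keepdims=True); s=s*(1+c['k1']*r2); K=np.array(c['camera_matrix'])
    return np.c_[s,np.ones(len(s))]@K.T[:,:2]
def cloud(c):
    h,w=c['depth'].shape; u,v=np.meshgrid(np.arange(w),np.arange(h))
    o,d=ray(c,np.c_[u.ravel(),v.ravel()]); p=o+d*c['depth'].reshape(-1,1); p[c['depth'].ravel()==0]=np.nan
    return p.reshape(h,w,3)
def st():
    s=env.read_state(); print('t',round(s['time_s'],2),'pos',np.round(s['position'],4),'w',round(s['width'],3),'F',np.round(s['force'],1))
    print(np.round(R.from_quat(s['orientation']).as_matrix(),4).tolist()); return s
def go(target,Rt=None):
    s=env.read_state(); M=R.from_quat(s['orientation']).as_matrix()
    d=M.T@(np.array(target)-s['position'])*1000
    w=np.zeros(3) if Rt is None else R.from_matrix(M.T@Rt).as_rotvec()
    print('tool shift mm',np.round(d,1),'rot',np.round(w,4))
E
python3 - <<'E'
from h import *
st()
for n in ['scene','top','wrist']:
    c=snap(n); save(c,n+'0.png',scale=1.5); print(n,np.round(c['pose'],3).tolist(),c['camera_matrix'][0][0],c['k1'])
E
```

```text
pics
t 0.0 pos [ 0.1936 -0.4877  0.2388] w 1.0 F [ 0.5 -0.1 -0.2]
[[-0.0002, 0.3689, -0.9295], [0.0013, -0.9295, -0.3689], [-1.0, -0.0013, -0.0003]]
scene [[-0.786, -0.467, 0.406, 0.068], [-0.619, 0.585, -0.524, 0.536], [0.007, -0.663, -0.748, 0.943], [0.0, 0.0, 0.0, 1.0]] 396.72970842727443 -0.10000733825158406
top [[-0.018, -0.986, 0.168, 0.372], [-1.0, 0.019, 0.005, -0.041], [-0.009, -0.168, -0.986, 0.986], [0.0, 0.0, 0.0, 1.0]] 371.8210930968995 0.031008289670339535
wrist [[0.369, -0.878, -0.303, 0.272], [-0.929, -0.35, -0.119, -0.458], [-0.002, 0.326, -0.945, 0.373], [0.0, 0.0, 0.0, 1.0]] 322.1967693167455 -0.026120104856669633
```

View pics/scene0.png

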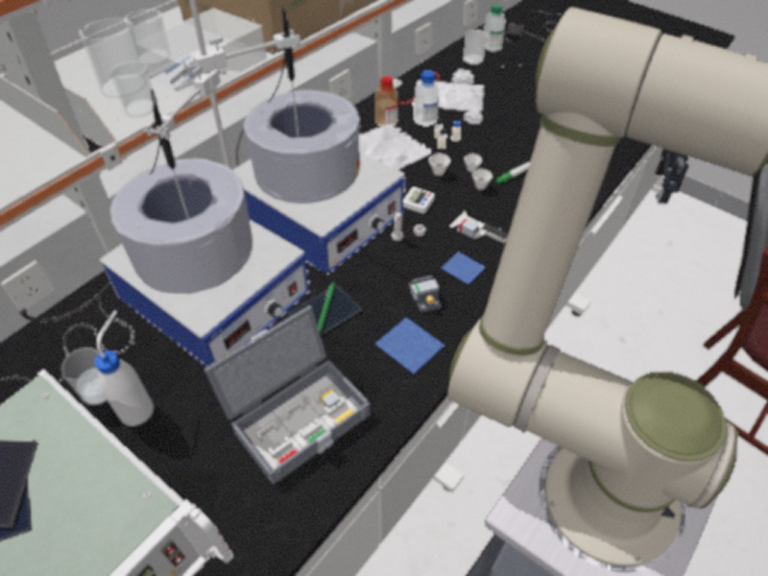

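View pics/top0.png

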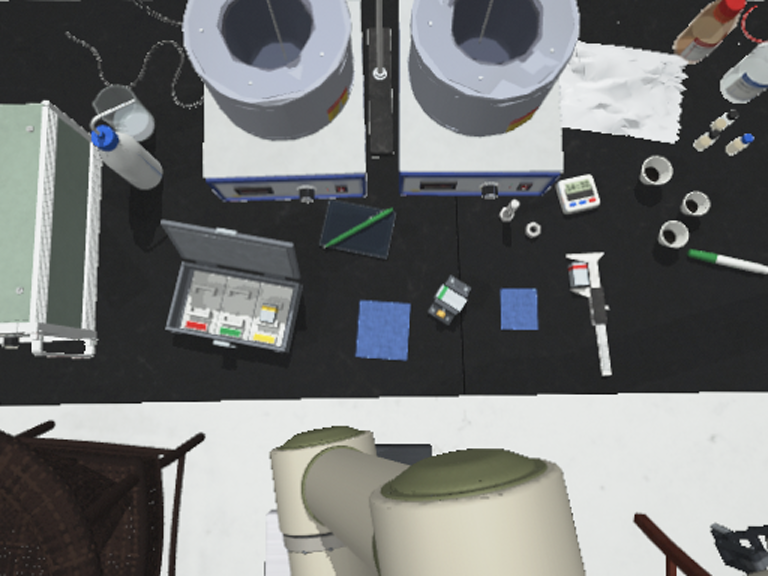

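View pics/wrist0.png

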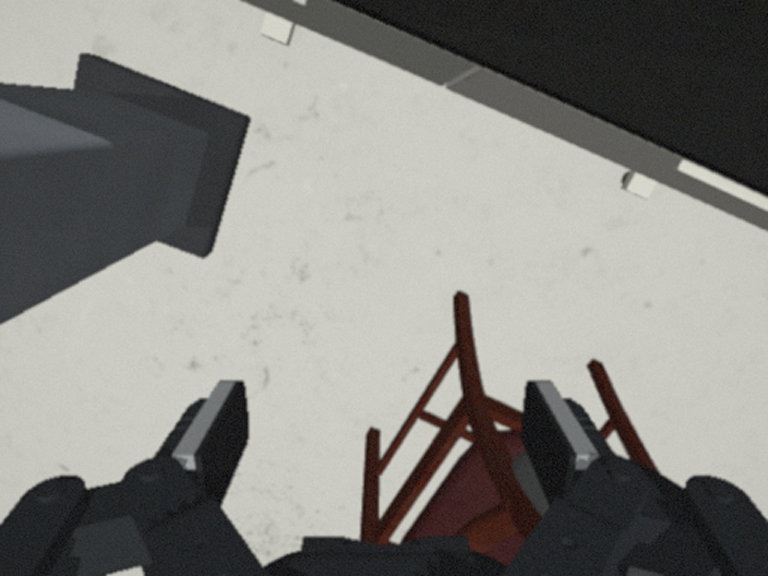

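Scene and top views show two blue mats: a left one at top (383,330)/1.5 and a right one at (519,309)/1.5. The holder with the green-banded block is between them at (449,300)/1.5, and the case is at (235,290)/1.5 with its lid open. I'll measure both mats and enlarge.

```bash
python3 - <<'E'
from h import *
c=snap('top'); 
save(c,'holder0.png',(270,175,370,250),7); save(c,'case0.png',(100,140,210,240),6)
s=snap('scene')
for n,cc in(('top',c),('scene',s)):
    hsv=cv2.cvtColor(cc['image'],cv2.COLOR_RGB2HSV)
    m=cv2.inRange(hsv,(100,80,60),(125,255,255))
    cs,_=cv2.findContours(m,cv2.RETR_EXTERNAL,cv2.CHAIN_APPROX_NONE)
    for k in cs:
        if cv2.contourArea(k)<200: continue
        p=onz(cc,k.reshape(-1,2),0.003)
        r=cv2.minAreaRect((p[:,:2]*1000).astype(np.float32)); print(n,'px',k.reshape(-1,2).mean(0).round(),'rect mm',np.round(r[0],1),np.round(r[1],1),r[2])
    print(n,'depth at mat',)
P=cloud(c); print('bench z',np.nanmedian(P[225:240,200:230,2]), 'mat z',np.nanmedian(P[210:230,245:265,2]))
E
```

```text
top px [255. 220.] rect mm [452.8 -40.5] [ 92.3 102.4] 84.85254669189453
top px [346. 206.] rect mm [ 485.5 -281.8] [66.8 71.9] 88.89409637451172
top px [192. 124.] rect mm [717.  133.2] [ 45.2 292.3] 0.7095277309417725
top px [316. 122.] rect mm [ 716.3 -223.5] [294.1  43.2] 88.70079040527344
top px [69. 91.] rect mm [820.3 469.6] [56.  42.8] 44.28758239746094
top depth at mat
scene px [273. 230.] rect mm [450.3 -40.7] [ 97.7 107.5] 84.86430358886719
scene px [308. 178.] rect mm [ 482.5 -280.8] [74.1 79.8] 88.97335052490234
scene px [172. 179.] rect mm [887.1 -99.3] [704.8 375.7] 86.33777618408203
scene depth at mat
bench z 0.00042571735348850837 mat z 0.003488391898823884
```

View pics/holder0.png

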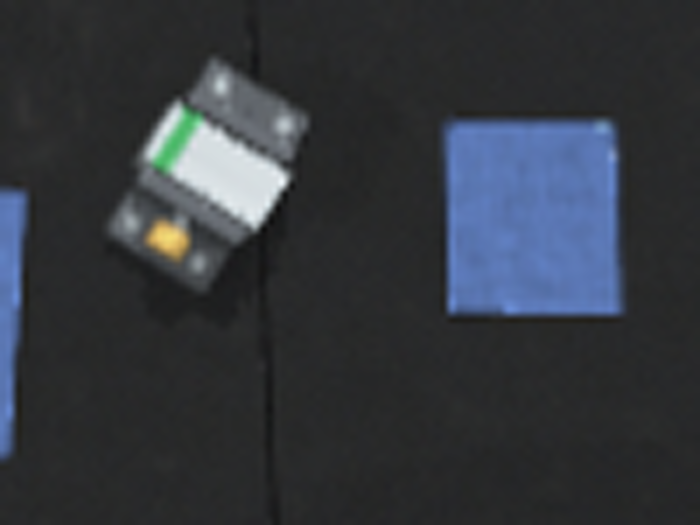

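View pics/case0.png

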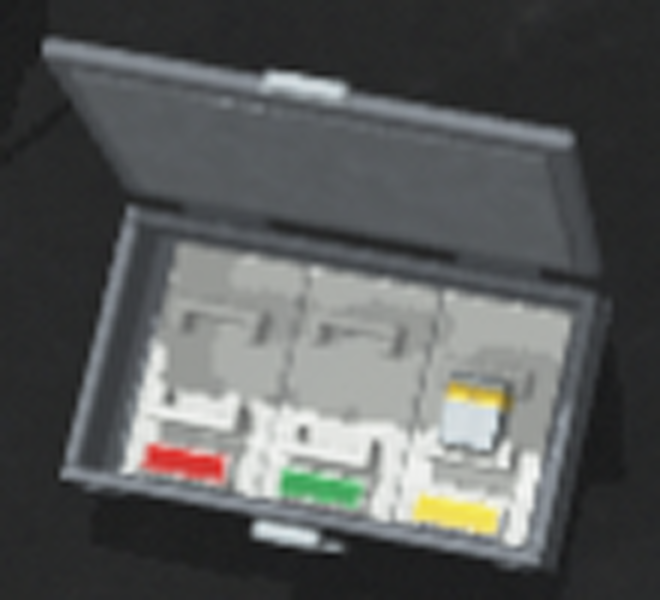

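The crop confirms it: the green-banded block is at top px ~(301,199), in the holder. The mat at (255,220) measures ~100x90 so it is the one meant; the one at (346,206) is ~70x65, too small. The green slot is the middle one, its label at ~(153,221).

```bash
cat > blk.py <<'E'
from h import *
def blk(c,box,z,thr=150,name=None,shift=True):
    u0,v0,u1,v1=box; im=c['image'][v0:v1,u0:u1]; hsv=cv2.cvtColor(im,cv2.COLOR_RGB2HSV)
    m=((hsv[:,:,2]>thr)&(hsv[:,:,1]<60))|((hsv[:,:,0]>45)&(hsv[:,:,0]<85)&(hsv[:,:,1]>90)&(hsv[:,:,2]>60))
    m=m.astype(np.uint8)*255
    cs,_=cv2.findContours(m,cv2.RETR_EXTERNAL,cv2.CHAIN_APPROX_NONE); k=max(cs,key=cv2.contourArea)
    if name:
        v=im[:,:,::-1].copy(); cv2.drawContours(v,[k],-1,(0,0,255),1); cv2.imwrite('pics/'+name,cv2.resize(v,None,fx=min(6,700/v.shape[1]),fy=min(6,700/v.shape[1]),interpolation=cv2.INTER_NEAREST))
    uv=k.reshape(-1,2)+[u0,v0]; p=onz(c,uv,z)
    r=cv2.minAreaRect((p[:,:2]*1000).astype(np.float32)); print('rect',np.round(r[0],1),np.round(r[1],1),round(r[2],1)); return r
E
python3 - <<'E'
from blk import *
c=snap('top'); blk(c,(280,180,320,215),0.036,150,'b0.png')
s=snap('scene')
uv=proj(s,[[.475,-.175,.036]]); print(uv)
# case labels, clip
hsv=cv2.cvtColor(c['image'],cv2.COLOR_RGB2HSV)
for n,lo,hi in(('red',(0,150,100),(8,255,255)),('green',(45,90,60),(85,255,255)),('yel',(22,120,120),(32,255,255))):
    m=cv2.inRange(hsv,lo,hi); m[:,:110]=0;m[:,200:]=0;m[:200]=0;m[240:]=0
    p=np.argwhere(m)[:,::-1]; print(n,p.mean(0),onz(c,p.mean(0),0.01)[0].round(4))
P=cloud(c)
for n,(u,v) in dict(lidtopL=(109,149),lidtopR=(194,163),clip=(148,229),hingeL=(122,176),hingeR=(199,188),frontL=(112,219),frontR=(190,233)).items(): print(n,P[v,u].round(3))
E
```

```text
rect [ 502.8 -159.1] [49.4 24.7] 56.3
[[292.74641898 191.04178344]]
red [130.19444444 216.44444444] [0.4665 0.2863 0.01  ]
green [153.08888889 220.88888889] [0.4536 0.2261 0.01  ]
yel [176.52542373 218.96610169] [0.4574 0.1648 0.01  ]
lidtopL [0.609 0.292 0.155]
lidtopR [0.572 0.096 0.157]
clip [0.43  0.227 0.051]
hingeL [0.569 0.302 0.039]
hingeR [0.54  0.107 0.004]
frontL [0.458 0.323 0.038]
frontR [0.419 0.125 0.036]
```

View pics/b0.png

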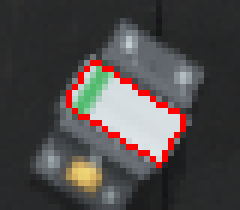

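The block is at ~(0.503, -0.159), long axis at ~56°, green band on the +x end. I'll move above it to look through the wrist camera.

```bash
cat >> h.py <<'E'
def Rt(deg):
    a=np.radians(deg); return np.array([[0,np.cos(a),np.sin(a)],[0,np.sin(a),-np.cos(a)],[-1,0,0]])
E
python3 - <<'E'
from h import *
go([.48,-.175,.19],Rt(56.3))
E
```

```text
tool shift mm [  49.2 -185.2 -381.6] rot [-2.1756e+00 -3.0000e-04  1.0000e-04]
```

Emit:
carry_out(targets="4.5 -16.8 -34.7 0 0 0 85; 4.5 -16.8 -34.7 0 0 0 85; 4.5 -16.8 -34.7 0 0 0 85; 4.5 -16.8 -34.7 0 0 0 85; 4.5 -16.8 -34.7 0 0 0 85; 4.5 -16.8 -34.7 0 0 0 85; 4.5 -16.8 -34.7 0 0 0 85; 4.5 -16.8 -34.7 0 0 0 85; 4.5 -16.8 -34.7 0 0 0 85; 4.5 -16.8 -34.7 0 0 0 85; 4.5 -16.8 -34.7 0 0 0 85; 0 0 0 -0.12 0 0 85")

```text
time_s: 1.35
position: [0.4914, -0.1625, 0.1867]
orientation: [0.687, 0.169, -0.686, 0.171]
force: [0.6, -0.2, 0.4]
width: 0.992
```

Emit:
carry_out(targets="0 0 0 -0.12 0 0 85; 0 0 0 -0.12 0 0 85; 0 0 0 -0.12 0 0 85; 0 0 0 -0.12 0 0 85; 0 0 0 -0.12 0 0 85; 0 0 0 -0.12 0 0 85; 0 0 0 -0.12 0 0 85; 0 0 0 -0.12 0 0 85; 0 0 0 -0.12 0 0 85; 0 0 0 -0.12 0 0 85; 0 0 0 -0.12 0 0 85; 0 0 0 -0.12 0 0 85")

```text
time_s: 2.35
position: [0.493, -0.1585, 0.1855]
orientation: [0.385, 0.592, -0.386, 0.593]
force: [0.2, -0.1, 0.4]
width: 0.994
```

```bash
python3 - <<'E'
from h import *
s=st(); print(np.round(s['joint_positions'],2))
go([.48,-.175,.19],Rt(56.3))
E
```

```text
t 2.35 pos [ 0.493  -0.1585  0.1855] w 0.994 F [ 0.2 -0.1  0.4]
[[-0.0005, 0.9144, 0.4047], [-0.0014, 0.4047, -0.9144], [-1.0, -0.001, 0.0011]]
[-0.54  0.35  1.6  -0.    1.2  -0.95]
tool shift mm [ -4.5 -18.6   9.9] rot [-0.5659  0.0008  0.0013]
```

Emit:
carry_out(targets="0 0 0 -0.113 0 0 85; 0 0 0 -0.113 0 0 85; 0 0 0 -0.113 0 0 85; 0 0 0 -0.113 0 0 85; 0 0 0 -0.113 0 0 85; 0 0 0 0 0 0 85")

```text
time_s: 2.85
position: [0.4929, -0.1584, 0.1853]
orientation: [0.193, 0.68, -0.194, 0.68]
force: [0.8, 0.1, -0.3]
width: 0.997
```

```bash
python3 - <<'E'
from h import *
s=st(); c=snap('wrist'); save(c,'w1.png',scale=1.5); print(proj(c,[[.503,-.159,.036]]))
E
```

```text
t 2.85 pos [ 0.4929 -0.1584  0.1853] w 0.997 F [ 0.8  0.1 -0.3]
[[-0.0008, 0.527, 0.8499], [-0.0012, 0.8499, -0.527], [-1.0, -0.0015, -0.0]]
[[262.83416288 184.4057776 ]]
```

View pics/w1.png

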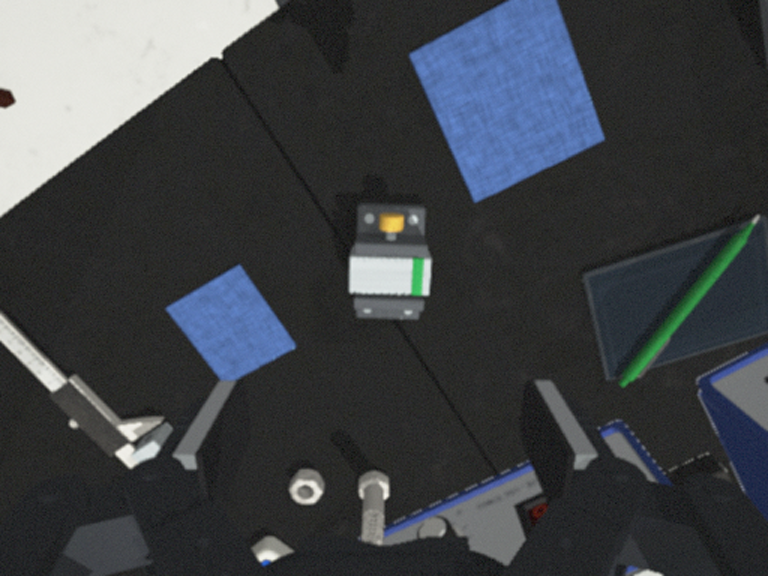

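The wrist view shows the holder block at (390,276)/1.5, with the green band on its right end, the brass knob above it and the big mat at upper right.

```bash
python3 - <<'E'
from blk import *
c=snap('wrist'); r=blk(c,(225,160,300,215),0.036,150,'b1.png')
q=cv2.boxPoints(r); print(q.round(1).tolist())
hsv=cv2.cvtColor(c['image'],cv2.COLOR_RGB2HSV)
m=cv2.inRange(hsv,(100,80,60),(125,255,255))
cs,_=cv2.findContours(m,cv2.RETR_EXTERNAL,cv2.CHAIN_APPROX_NONE)
for k in cs:
    if cv2.contourArea(k)<2000: continue
    p=onz(c,k.reshape(-1,2),0.003)
    rr=cv2.minAreaRect((p[:,:2]*1000).astype(np.float32)); print(k.reshape(-1,2).mean(0),'mat',np.round(rr[0],1),np.round(rr[1],1),rr[2])
# holder cheeks dark parts: foot ends
P=cloud(c); print(P[184,260].round(4))
E
```

```text
rect [ 501.2 -161.6] [49.4 25.3] 57.9
[[477.3999938964844, -175.8000030517578], [498.79998779296875, -189.1999969482422], [525.0, -147.39999389648438], [503.6000061035156, -134.0]]
[154.74752475 216.8019802 ] mat [ 483.4 -283.2] [67.1 73.8] 88.32904815673828
[338.48404255  62.43617021] mat [450.8 -44. ] [ 91.5 101.1] 84.899169921875
[ 0.5013 -0.1611  0.0359]
```

View pics/b1.png

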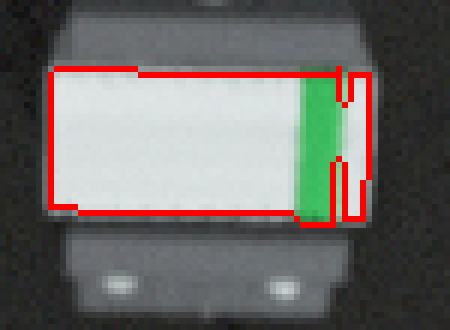

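```bash
python3 - <<'E'
from h import *
go([.5015,-.161,.06],Rt(57.3))
E
```

```text
tool shift mm [125.3   2.6   8.6] rot [ 0.008  -0.0001  0.0015]
```

Emit:
carry_out(targets="25 0.6 2 0.008 0 0.0015 85; 25 0.6 2 0 0 0 85; 25 0.6 2 0 0 0 85; 25 0.6 2 0 0 0 85; 20 0 0 0 0 0 85; 0 0 0 0 0 0 85")

```text
time_s: 3.45
position: [0.5029, -0.1618, 0.0626]
orientation: [0.206, 0.674, -0.207, 0.678]
force: [0.5, 0.3, -1.5]
width: 0.994
```

```bash
python3 - <<'E'
from h import *
st(); c=snap('wrist'); save(c,'w2.png',scale=1.5)
go([.5015,-.161,.023],Rt(57.3))
E
```

```text
t 3.45 pos [ 0.5029 -0.1618  0.0626] w 0.994 F [ 0.5  0.3 -1.5]
[[0.0055, 0.5596, 0.8287], [-0.0031, 0.8288, -0.5596], [-1.0, 0.0005, 0.0063]]
tool shift mm [41.4 -0.2 -2.8] rot [-0.0228  0.0087 -0.0005]
```

View pics/w2.png

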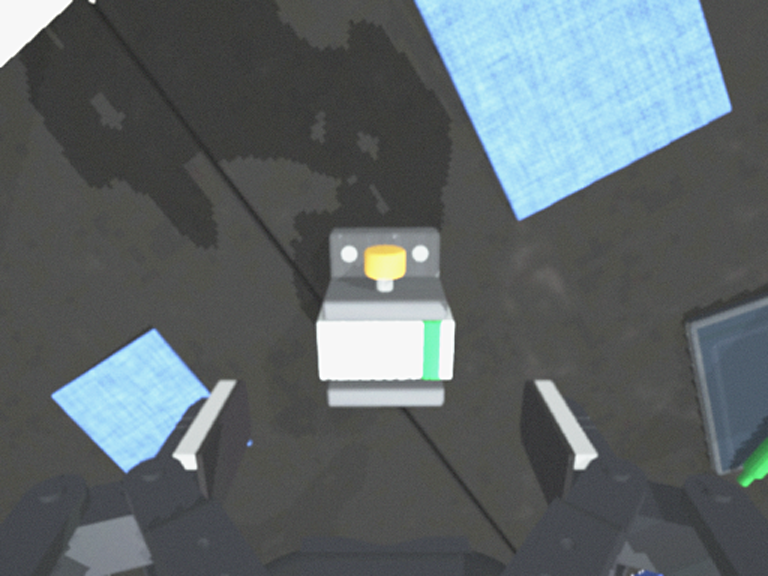

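The fingers straddle the block (385,350)/1.5 centrally and its edges run parallel to the jaws. I'll descend and close.

Emit:
carry_out(targets="14 0 -0.8 -0.01 0.008 0 85; 14 0 -0.8 0 0 0 85; 12 0 -0.8 0 0 0 85; 0 0 0 0 0 0 85")

```text
time_s: 3.83
position: [0.5047, -0.1625, 0.0292]
orientation: [0.205, 0.673, -0.206, 0.68]
force: [-0.9, 0.4, -0.2]
width: 0.998
```

```bash
python3 - <<'E'
from h import *
st(); go([.5015,-.161,.023],Rt(56.5))
E
```

```text
t 3.83 pos [ 0.5047 -0.1625  0.0292] w 0.998 F [-0.9  0.4 -0.2]
[[0.0082, 0.5569, 0.8305], [-0.0042, 0.8306, -0.5569], [-1.0, 0.0011, 0.0092]]
tool shift mm [ 6.2 -0.5 -3.6] rot [-0.006   0.0092 -0.0011]
```

Emit:
carry_out(targets="4 0 -3 0 0.01 0 85; 2 0 -1 0 0.002 0 85; 0 0 0 0 0 0 85")

```text
time_s: 4.08
position: [0.503, -0.1611, 0.0267]
orientation: [0.207, 0.676, -0.206, 0.677]
force: [0.3, -0.9, -0.6]
width: 0.994
```

```bash
python3 - <<'E'
from h import *
st(); go([.5015,-.161,.023],Rt(56.5))
E
```

```text
t 4.08 pos [ 0.503  -0.1611  0.0267] w 0.994 F [ 0.3 -0.9 -0.6]
[[0.002, 0.559, 0.8292], [0.0004, 0.8292, -0.559], [-1.0, 0.0014, 0.0015]]
tool shift mm [ 3.7 -0.7 -1.3] rot [-0.0085  0.0015 -0.0014]
```

Emit:
carry_out(targets="4 -0.5 -1.3 0 0.002 0 85; 0 0 0 0 0 0 60; 0 0 0 0 0 0 60; 0 0 0 0 0 0 40; 0 0 0 0 0 0 40; 0 0 0 0 0 0 40; 0 0 0 0 0 0 40; 0 0 0 0 0 0 40", grip_force=50)

```text
time_s: 4.75
position: [0.5026, -0.1614, 0.0247]
orientation: [0.207, 0.675, -0.207, 0.677]
force: [0.1, -1.1, 0.6]
width: 0.571
```

```bash
python3 - <<'E'
from h import *
st(); c=snap('wrist'); save(c,'w3.png',scale=1.5)
E
```

```text
t 4.75 pos [ 0.5026 -0.1614  0.0247] w 0.571 F [ 0.1 -1.1  0.6]
[[0.0035, 0.5597, 0.8287], [-0.0004, 0.8287, -0.5597], [-1.0, 0.0017, 0.0031]]
```

View pics/w3.png

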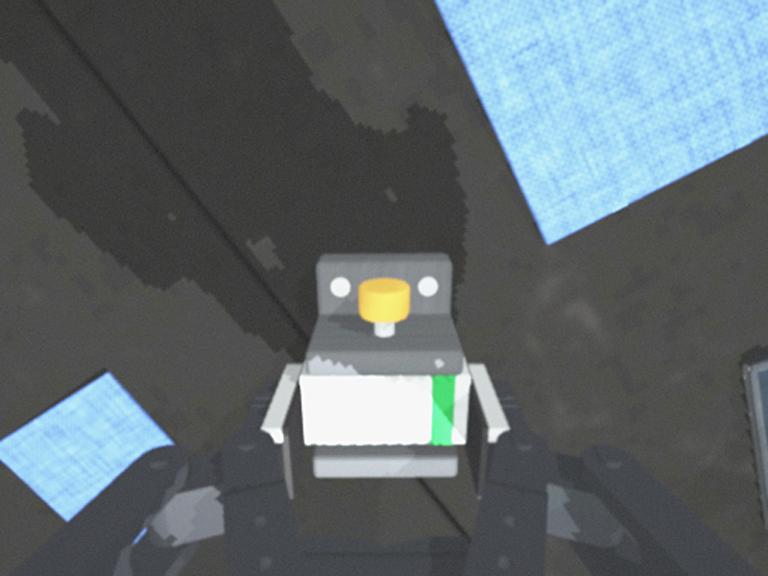

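Width 0.571 (~49 mm) and the pads are on both end faces. I'll lift 20 mm to test the hold.

Emit:
carry_out(targets="0 0 0 0 0 0 40; -10 0 0 0 0 0 40; -15 0 0 0 0 0 40; -20 0 0 0 0 0 40; -25 0 0 0 0 0 40; 0 0 0 0 0 0 40")

```text
time_s: 5.3
position: [0.5016, -0.161, 0.0978]
orientation: [0.207, 0.676, -0.206, 0.676]
force: [1.0, -0.7, -2.5]
width: 0.571
```

```bash
python3 - <<'E'
from h import *
st(); c=snap('wrist'); save(c,'w4.png',scale=1.5); c=snap('scene'); u,v=proj(c,[.503,-.161,.06])[0]; print(u,v);u=int(u);v=int(v); save(c,'s4.png',(u-50,v-50,u+50,v+50),6)
E
```

```text
t 5.3 pos [ 0.5016 -0.161   0.0978] w 0.571 F [ 1.  -0.7 -2.5]
[[0.0005, 0.5597, 0.8287], [0.0014, 0.8287, -0.5597], [-1.0, 0.0014, -0.0003]]
283.1407647029311 184.16800202459262
```

View pics/w4.png

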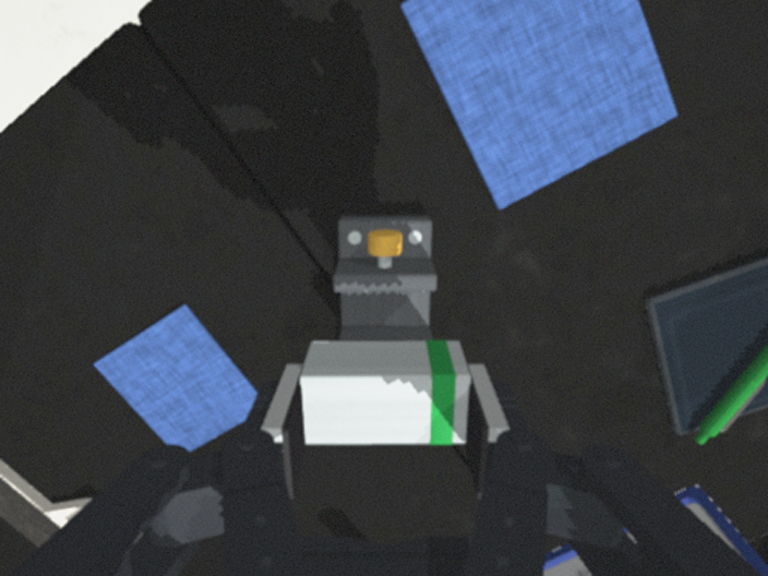

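View pics/s4.png

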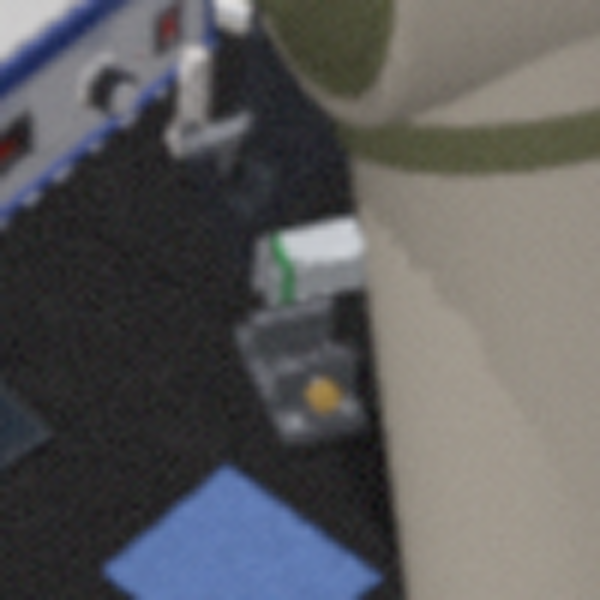

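The block is held level at (385,405)/1.5 and is clear of the holder. Next, move over the mat and turn.

```bash
python3 - <<'E'
from h import *
go([.451,-.042,.08],Rt(-12))
E
```

```text
tool shift mm [  14.5   70.5 -106.5] rot [ 1.186  -0.0062  0.0028]
```

Emit:
carry_out(targets="2.8 14 -21.2 0 0 0 40; 2.8 14 -21.2 0 0 0 40; 2.8 14 -21.2 0 0 0 40; 2.8 14 -21.2 0 0 0 40; 2.8 14 -21.2 0 0 0 40; 0 0 0 0.119 0 0 40; 0 0 0 0.119 0 0 40; 0 0 0 0.119 0 0 40; 0 0 0 0.119 0 0 40; 0 0 0 0.119 0 0 40; 0 0 0 0.119 0 0 40; 0 0 0 0.119 0 0 40")

```text
time_s: 6.4
position: [0.4379, -0.0335, 0.0655]
orientation: [0.468, 0.538, -0.476, 0.514]
force: [1.1, -0.3, -2.4]
width: 0.57
```

Emit:
carry_out(targets="0 0 0 0.119 0 0 40; 0 0 0 0.119 0 0 40; 0 0 0 0.119 0 0 40; 0 0 0 0 0 0 40")

```text
time_s: 6.73
position: [0.4344, -0.0323, 0.0608]
orientation: [-0.555, -0.442, 0.571, -0.413]
force: [-0.7, 0.8, -3.5]
width: 0.577
```

```bash
python3 - <<'E'
from h import *
st();go([.451,-.042,.025],Rt(-12))
E
```

```text
t 6.73 pos [ 0.4344 -0.0323  0.0608] w 0.577 F [-0.7  0.8 -3.5]
[[-0.043, 0.9622, -0.2688], [0.0186, -0.2682, -0.9632], [-0.9989, -0.0465, -0.0064]]
tool shift mm [34.9 20.3  5.1] rot [-0.0625 -0.0078  0.0463]
```

Emit:
carry_out(targets="2 10 3 -0.031 -0.004 0.023 40; 2 10 2.5 -0.031 -0.004 0.023 40; 0 0 0 0 0 0 40")

```text
time_s: 6.98
position: [0.4507, -0.0421, 0.0533]
orientation: [-0.546, -0.45, 0.548, -0.447]
force: [-1.0, -0.1, -2.5]
width: 0.573
```

```bash
python3 - <<'E'
from h import *
st();go([.451,-.042,.025],Rt(-12))
c=snap('wrist'); save(c,'w5.png',scale=1.5)
E
```

```text
t 6.98 pos [ 0.4507 -0.0421  0.0533] w 0.573 F [-1.  -0.1 -2.5]
[[-0.0042, 0.9807, -0.1956], [0.0013, -0.1956, -0.9807], [-1.0, -0.0044, -0.0004]]
tool shift mm [28.3  0.4 -0.1] rot [ 0.0126 -0.0004  0.0044]
```

View pics/w5.png

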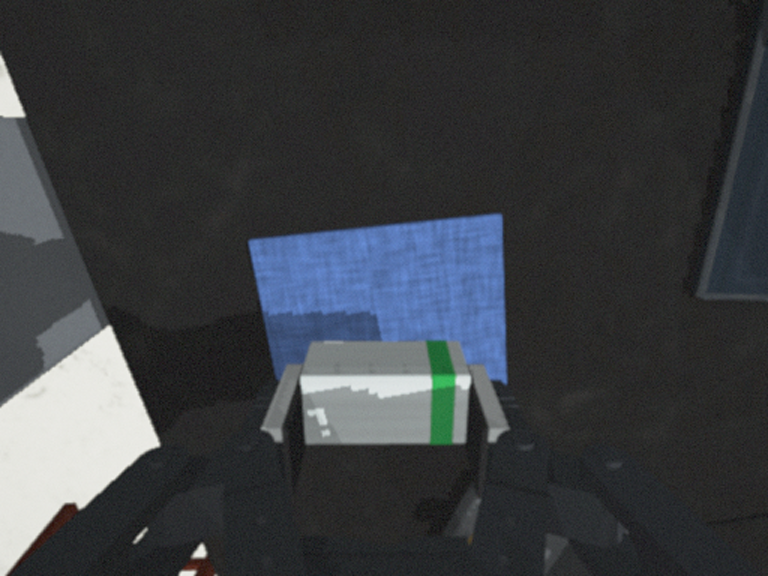

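The block is over the mat at (385,405)/1.5. I'll lower it in steps, the last ones slow.

Emit:
carry_out(targets="12 0 0 0.006 0 0.004 40; 12 0 0 0 0 0 40; 8 0 0 0 0 0 40; 0 0 0 0 0 0 40")

```text
time_s: 7.37
position: [0.4477, -0.0406, 0.0193]
orientation: [-0.546, -0.45, 0.549, -0.445]
force: [0.2, -0.2, -3.3]
width: 0.573
```

```bash
python3 - <<'E'
from h import *
st();go([.451,-.042,.0155],Rt(-12))
E
```

```text
t 7.37 pos [ 0.4477 -0.0406  0.0193] w 0.573 F [ 0.2 -0.2 -3.3]
[[-0.007, 0.9799, -0.1991], [0.0033, -0.1991, -0.98], [-1.0, -0.0075, -0.0018]]
tool shift mm [3.8 3.5 0.7] rot [ 0.009  -0.0018  0.0075]
```

Emit:
carry_out(targets="0 0 0 0 0 0.008 40; 1.5 0 0 0 0 0 40; 1.5 0 0 0 0 0 40; 1 0 0 0 0 0 40; 0 0 0 0 0 0 40")

```text
time_s: 7.78
position: [0.4475, -0.0403, 0.0159]
orientation: [0.548, 0.448, -0.546, 0.448]
force: [0.3, 0.6, -2.3]
width: 0.571
```

```bash
python3 - <<'E'
from h import *
st();go([.451,-.042,.0155],Rt(-12))
E
```

```text
t 7.78 pos [ 0.4475 -0.0403  0.0159] w 0.571 F [ 0.3  0.6 -2.3]
[[0.0013, 0.9803, -0.1976], [0.0017, -0.1976, -0.9803], [-1.0, 0.001, -0.0019]]
tool shift mm [0.4 3.7 1. ] rot [ 0.0105 -0.0019 -0.001 ]
```

Emit:
carry_out(targets="1 0 0 0 0 0 40; 1 0 0 0 0 0 40; 0 0 0 0 0 0 40")

```text
time_s: 8.03
position: [0.4479, -0.0403, 0.0161]
orientation: [0.548, 0.448, -0.546, 0.448]
force: [0.8, -0.4, -2.8]
width: 0.572
```

Emit:
carry_out(targets="2 0 0 0 0 0 40; 0 0 0 0 0 0 40")

```text
time_s: 8.2
position: [0.4485, -0.0405, 0.0161]
orientation: [0.548, 0.448, -0.546, 0.449]
force: [-0.8, 0.5, -2.9]
width: 0.572
```

Emit:
carry_out(targets="2 0 0 0 0 0 40")

```text
time_s: 8.28
position: [0.4488, -0.0406, 0.0155]
orientation: [0.548, 0.447, -0.546, 0.449]
force: [-14.9, 3.6, 51.2]
width: 0.572
```

```bash
python3 - <<'E'
from h import *
st(); c=snap('wrist'); save(c,'w6.png',scale=1.5)
c=snap('scene'); u,v=proj(c,[.449,-.041,.02])[0].astype(int); save(c,'s6.png',(u-50,v-50,u+50,v+50),6)
E
```

```text
t 8.28 pos [ 0.4488 -0.0406  0.0155] w 0.572 F [-14.9   3.6  51.2]
[[0.004, 0.9805, -0.1965], [0.0003, -0.1965, -0.9805], [-1.0, 0.0039, -0.0011]]
```

View pics/s6.png

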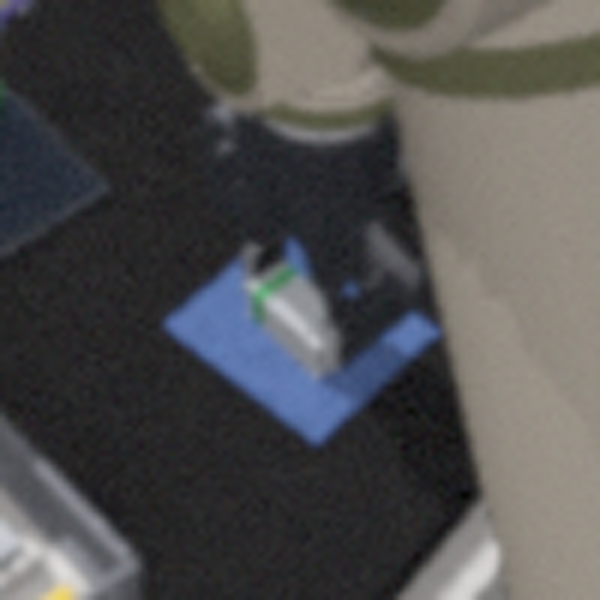

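Contact with the mat is confirmed: a stiff 51 N at z≈0.016, so I won't push further. Relax, open, and back up.

Emit:
carry_out(targets="-0.5 0 0 0 0 0 40; 0 0 0 0 0 0 60; 0 0 0 0 0 0 75; 0 0 0 0 0 0 80; 0 0 0 0 0 0 80; 0 0 0 0 0 0 80; -10 0 0 0 0 0 80; -20 0 0 0 0 0 80; -25 0 0 0 0 0 80; -25 0 0 0 0 0 80; 0 0 0 0 0 0 80")

```text
time_s: 9.3
position: [0.4484, -0.0406, 0.1005]
orientation: [0.548, 0.448, -0.546, 0.449]
force: [0.8, -0.5, 1.3]
width: 0.937
```

```bash
python3 - <<'E'
from blk import *
st(); c=snap('wrist'); save(c,'w7.png',scale=1.5); u,v=proj(c,[.448,-.041,.027])[0].astype(int); print(u,v)
go([.448,-.041,.09],Rt(78))
E
```

```text
t 9.3 pos [ 0.4484 -0.0406  0.1005] w 0.937 F [ 0.8 -0.5  1.3]
[[0.0029, 0.9805, -0.1966], [0.0008, -0.1966, -0.9805], [-1.0, 0.0027, -0.0013]]
254 206
tool shift mm [8.8 0.4 0.5] rot [-1.5593e+00 -8.0000e-04 -1.8000e-03]
```

View pics/w7.png

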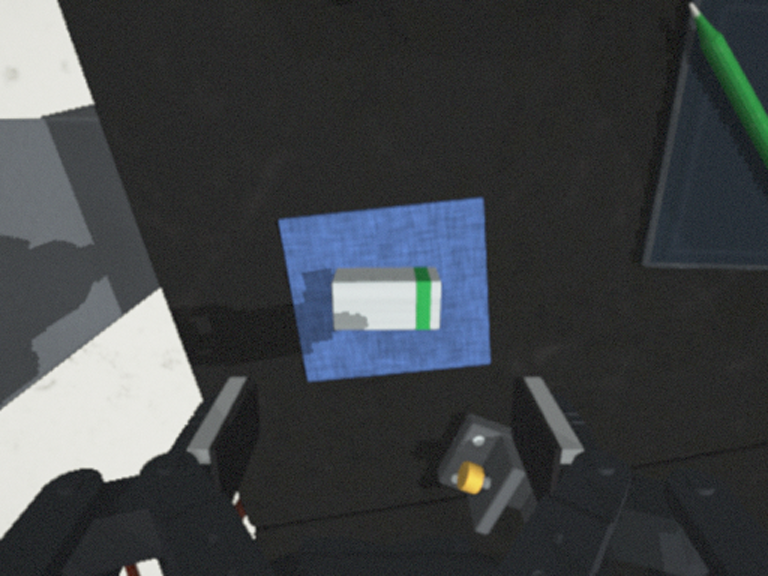

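The block lies flat on the mat at (385,300)/1.5, released. I'll turn 90° to take it across the long sides.

Emit:
carry_out(targets="0 0 0 -0.12 0 0 60; 0 0 0 -0.12 0 0 60; 0 0 0 -0.12 0 0 60; 0 0 0 -0.12 0 0 60; 0 0 0 -0.12 0 0 60; 0 0 0 -0.12 0 0 60; 0 0 0 -0.12 0 0 60; 0 0 0 -0.12 0 0 60; 0 0 0 -0.12 0 0 60; 0 0 0 -0.12 0 0 60; 0 0 0 -0.12 0 0 60; 0 0 0 -0.12 0 0 60")

```text
time_s: 10.35
position: [0.4434, -0.0389, 0.0941]
orientation: [0.098, 0.704, -0.095, 0.697]
force: [0.3, -0.7, 0.2]
width: 0.702
```

Emit:
carry_out(targets="0 0 0 -0.12 0 0 60; 0 0 0 0 0 0 60")

```text
time_s: 10.52
position: [0.4425, -0.0387, 0.093]
orientation: [0.053, 0.71, -0.049, 0.701]
force: [-0.4, -0.1, -0.5]
width: 0.703
```

```bash
python3 - <<'E'
from blk import *
s=st(); print(np.round(s['joint_positions'],2)); c=snap('wrist'); save(c,'w8.png',scale=1.5); u,v=proj(c,[.448,-.041,.027])[0].astype(int); print(u,v)
r=blk(c,(max(u-50,0),v-50,u+50,v+50),.027,120,'b8.png')
go([.448,-.041,.06],Rt(78))
E
```

```text
t 10.52 pos [ 0.4425 -0.0387  0.093 ] w 0.703 F [-0.4 -0.1 -0.5]
[[-0.012, 0.1433, 0.9896], [0.0062, 0.9897, -0.1432], [-0.9999, 0.0045, -0.0127]]
[-0.35  0.33  1.9   0.    0.92 -1.78]
255 219
rect [448.4 -39.7] [24.3 52. ] 79.3
tool shift mm [32.9 -1.6  6.2] rot [ 0.0597 -0.013  -0.004 ]
```

View pics/w8.png

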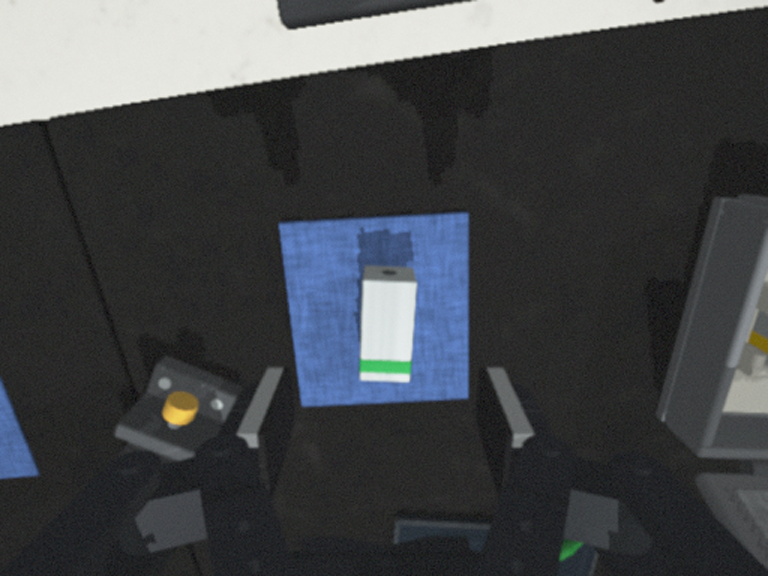

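View pics/b8.png

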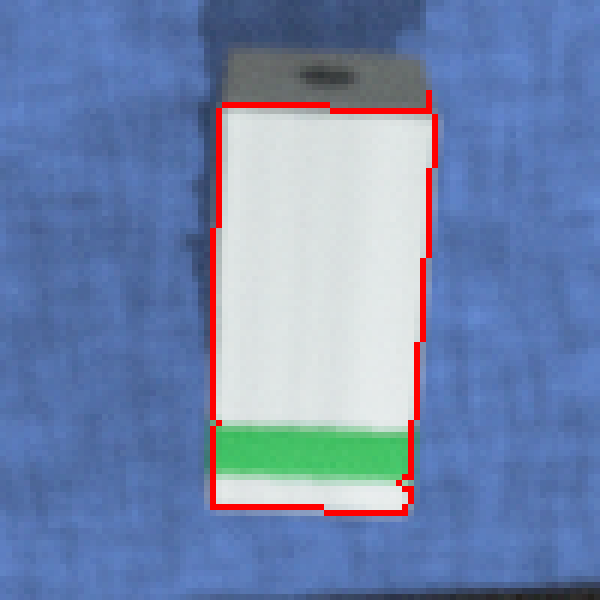

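```bash
python3 - <<'E'
from h import *
go([.448,-.040,.045],Rt(78.7))
E
```

```text
tool shift mm [47.9 -0.7  6.3] rot [ 0.0475 -0.0129 -0.0041]
```

Emit:
carry_out(targets="16 -0.3 2 0.047 -0.012 -0.004 60; 16 -0.3 2 0 0 0 60; 16 0 2 0 0 0 60; 0 0 0 0 0 0 60")

```text
time_s: 10.9
position: [0.4482, -0.0403, 0.0433]
orientation: [0.076, 0.703, -0.077, 0.703]
force: [-0.3, -0.5, -1.0]
width: 0.704
```

```bash
python3 - <<'E'
from h import *
st(); go([.448,-.040,.018],Rt(78.7));c=snap('wrist'); save(c,'w9.png',scale=1.5)
E
```

```text
t 10.9 pos [ 0.4482 -0.0403  0.0433] w 0.704 F [-0.3 -0.5 -1. ]
[[0.0004, 0.2149, 0.9766], [-0.0003, 0.9766, -0.2149], [-1.0, -0.0002, 0.0005]]
tool shift mm [25.3  0.2 -0.3] rot [-0.0194  0.0005  0.0002]
```

View pics/w9.png

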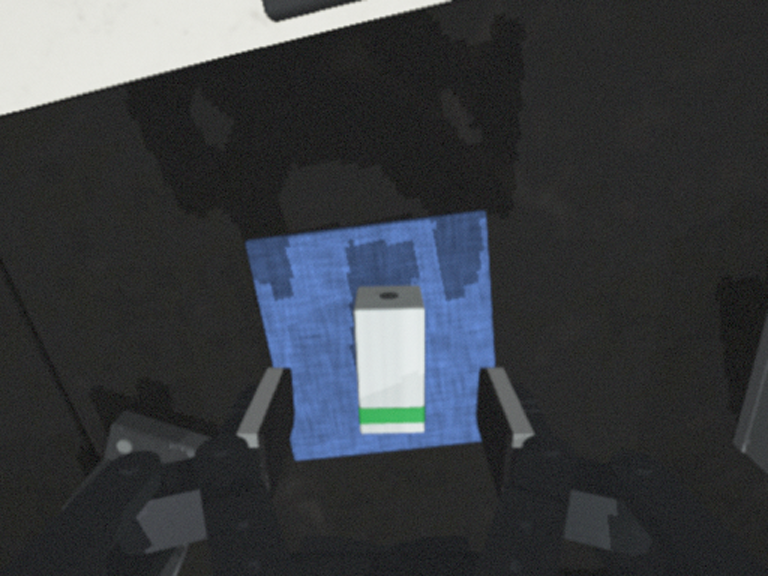

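Jaws centred on the block (390,370)/1.5. Descending.

Emit:
carry_out(targets="9 0 0 -0.015 0 0 60; 9 0 0 0 0 0 60; 6 0 0 0 0 0 60; 0 0 0 0 0 0 60")

```text
time_s: 11.28
position: [0.4495, -0.0407, 0.0202]
orientation: [0.072, 0.702, -0.072, 0.705]
force: [-0.5, 0.1, -0.6]
width: 0.699
```

```bash
python3 - <<'E'
from h import *
st(); go([.448,-.040,.018],Rt(78.7))
E
```

```text
t 11.28 pos [ 0.4495 -0.0407  0.0202] w 0.699 F [-0.5  0.1 -0.6]
[[0.0043, 0.2025, 0.9793], [-0.0017, 0.9793, -0.2025], [-1.0, -0.0008, 0.0046]]
tool shift mm [ 2.2  0.4 -1.6] rot [-0.0067  0.0046  0.0008]
```

Emit:
carry_out(targets="2 0.4 -1.6 -0.006 0.005 0 60; 0 0 0 0 0 0 40; 0 0 0 0 0 0 30; 0 0 0 0 0 0 15; 0 0 0 0 0 0 15; 0 0 0 0 0 0 15; 0 0 0 0 0 0 15; 0 0 0 0 0 0 15", grip_force=50)

```text
time_s: 11.95
position: [0.4479, -0.0398, 0.0186]
orientation: [0.07, 0.704, -0.07, 0.703]
force: [0.9, 0.2, -1.4]
width: 0.269
```

```bash
python3 - <<'E'
from h import *
st(); c=snap('wrist'); save(c,'w10.png',scale=1.5)
E
```

```text
t 11.95 pos [ 0.4479 -0.0398  0.0186] w 0.269 F [ 0.9  0.2 -1.4]
[[-0.0006, 0.1971, 0.9804], [-0.0007, 0.9804, -0.1971], [-1.0, -0.0008, -0.0004]]
```

View pics/w10.png

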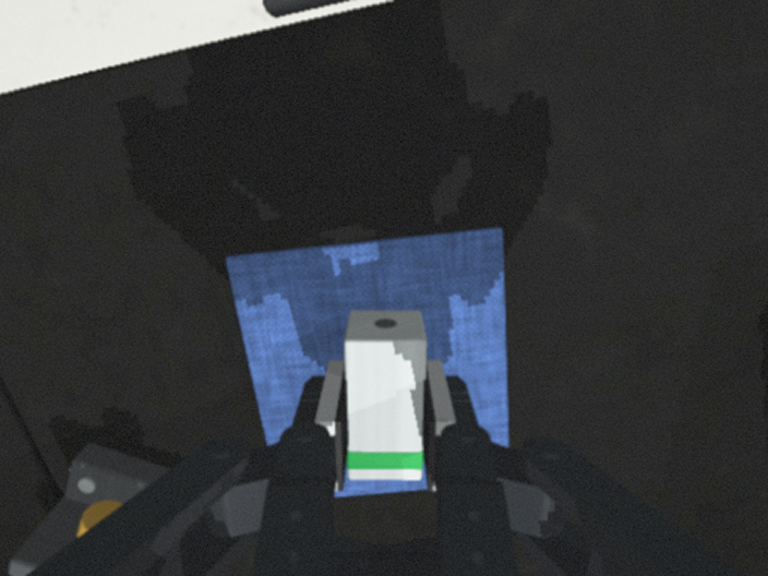

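```bash
python3 - <<'E'
from h import *
s=st(); c=snap('wrist')
p=onz(c,np.array([[346,340],[425,340],[423,480],[347,480]])/1.5,.027); print(p.round(4).tolist(), p.mean(0))
M=R.from_quat(s['orientation']).as_matrix(); print('block centre top in tool',(M.T@(p.mean(0)-s['position'])*1000).round(1), 'edges tool z', ((p-s['position'])@M*1000).round(1).tolist())
E
```

```text
t 12.0 pos [ 0.448  -0.0399  0.0187] w 0.266 F [ 0.2  0.4 -2.6]
[[-0.0005, 0.1971, 0.9804], [-0.0007, 0.9804, -0.1971], [-1.0, -0.0008, -0.0004]]
[[0.4226, -0.0472, 0.027], [0.427, -0.025, 0.027], [0.4758, -0.034, 0.027], [0.471, -0.058, 0.027]] [ 0.44908455 -0.0410726   0.027     ]
block centre top in tool [-8.3 -1.   1.3] edges tool z [[-8.3, -12.3, -23.5], [-8.3, 10.4, -23.5], [-8.4, 11.2, 26.1], [-8.3, -13.3, 26.1]]
```

Emit:
carry_out(targets="-8 0 0 0 0 0 15; -15 0 0 0 0 0 15; -25 0 0 0 0 0 15; -35 0 0 0 0 0 15; -38 0 0 0 0 0 15; -38 0 0 0 0 0 15; -20 0 0 0 0 0 15; 0 0 0 0 0 0 15")

```text
time_s: 12.72
position: [0.446, -0.039, 0.2082]
orientation: [0.07, 0.705, -0.07, 0.702]
force: [-0.7, 0.3, -1.8]
width: 0.266
```

```bash
python3 - <<'E'
from h import *
st(); go([.53,.19,.20],Rt(78.3))
E
```

```text
t 12.72 pos [ 0.446  -0.039   0.2082] w 0.266 F [-0.7  0.3 -1.8]
[[-0.0049, 0.1972, 0.9803], [0.0009, 0.9804, -0.1972], [-1.0, -0.0, -0.005]]
tool shift mm [  8.  241.1  37.3] rot [ 0.0057 -0.005   0.0001]
```

Emit:
carry_out(targets="1 36 8 0 -0.005 0 15; 1 36 8 0 0 0 15; 1 36 8 0 0 0 15; 1 36 8 0 0 0 15; 1 36 8 0 0 0 15; 1 36 8 0 0 0 15; 1 36 8 0 0 0 15; 0 0 0 0 0 0 15")

```text
time_s: 13.38
position: [0.5524, 0.2058, 0.1956]
orientation: [0.072, 0.705, -0.074, 0.702]
force: [0.4, 0.7, -3.4]
width: 0.269
```

```bash
python3 - <<'E'
from h import *
st(); c=snap('wrist'); save(c,'w11.png',scale=1.5); go([.51,.21,.2],Rt(78.3))
np.savez('w11.npz',**{k:np.array(c[k]) for k in('image','depth','camera_matrix','k1','pose')})
E
```

```text
t 13.38 pos [0.5524 0.2058 0.1956] w 0.269 F [ 0.4  0.7 -3.4]
[[-0.0045, 0.2046, 0.9788], [-0.0023, 0.9788, -0.2046], [-1.0, -0.0032, -0.0039]]
tool shift mm [ -4.4  -2.2 -42. ] rot [-0.0023 -0.0051  0.0049]
```

View pics/w11.png

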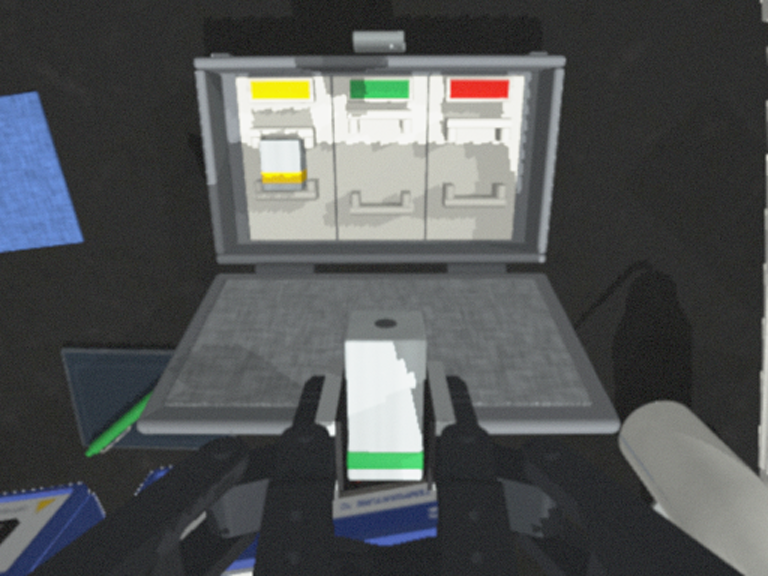

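```bash
python3 - <<'E'
from h import *
c=dict(np.load('w11.npz')); save(c,'g11.png',(205,40,305,175),4.4)
save(c,'case11.png',(120,10,390,180),2.9)
P=cloud(c)
for u,v in [(253,110),(253,125),(253,155),(253,135),(253,83)]: print(u,v,P[v,u].round(4))
E
```

```text
253 110 [0.4965 0.2123 0.0075]
253 125 [0.5107 0.2093 0.0077]
253 155 [0.5402 0.203  0.0081]
253 135 [nan nan nan]
253 83 [0.4719 0.2175 0.0073]
```

View pics/g11.png

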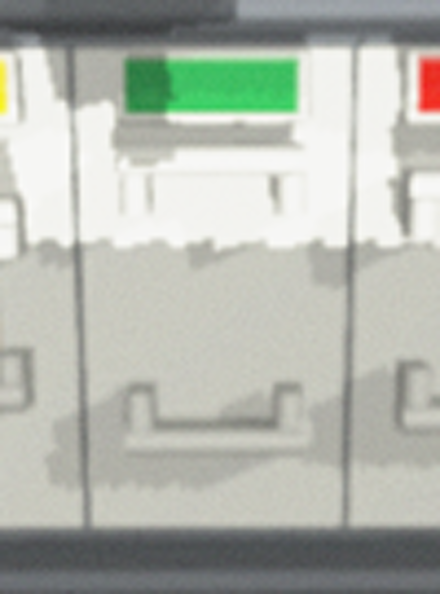

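View pics/case11.png

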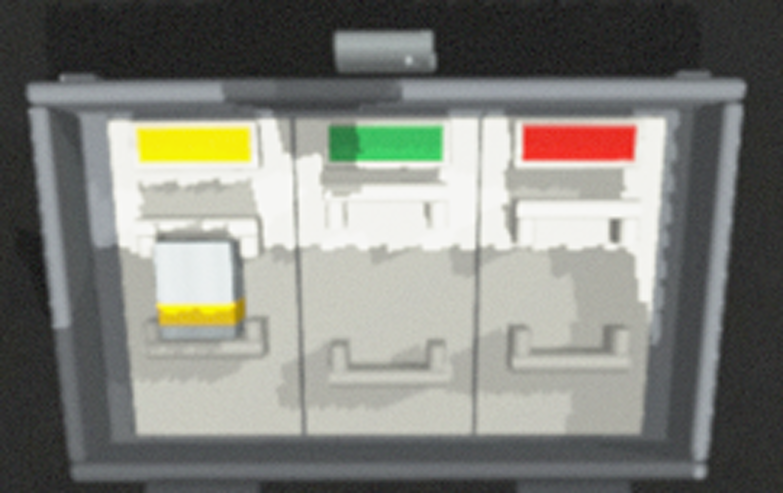

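The wrist view shows the open case: yellow, green and red labels at (280,90), (379,88) and (479,88)/1.5. The green pocket is empty in the middle, and the yellow block is in its slot. I'll measure the pocket from the seams and walls.

```bash
python3 - <<'E'
from h import *
c=dict(np.load('w11.npz')); 
g=lambda x,y:(205+x/4.4-.5+.11,40+y/4.4-.5+.11)
L=onz(c,[g(71,60),g(88,520)],.008); Rr=onz(c,[g(357,60),g(346,520)],.008)
print('L',L.round(4).tolist(),'R',Rr.round(4).tolist())
for q in(L,Rr): d=q[1]-q[0]; print('yaw',np.degrees(np.arctan2(d[1],d[0])).round(2))
mid=(L+Rr)/2; d=mid[1]-mid[0]; print('yawmid',np.degrees(np.arctan2(d[1],d[0])).round(2),'sep',np.linalg.norm((Rr-L),axis=1))
far=onz(c,[g(215,527)],.008)[0]; near=onz(c,[g(215,46)],.008)[0]; print('near/far',near.round(4),far.round(4),np.linalg.norm(far-near),(near+far)/2)
for n,a,b,z in (('outer top walls',148,450,.02),('inner',176,428,.025),('inner',176,428,.022)):
    A=onz(c,[g(215,a)],z)[0];B=onz(c,[g(217,b)],z)[0]; print(n,z,np.linalg.norm(A-B)*1000,((A+B)/2).round(4))
# posts outer: near (118..307), far (125..310)
for a,b,y,z in((118,307,160,.025),(122,312,442,.025),(147,270,195,.02),(153,277,400,.02)):
    A=onz(c,[g(a,y)],z)[0];B=onz(c,[g(b,y)],z)[0]; print('walls w',np.linalg.norm(A-B)*1000,((A+B)/2).round(4))
E
```

```text
L [[0.44, 0.1937, 0.008], [0.5371, 0.174, 0.008]] R [[0.4523, 0.2527, 0.008], [0.5493, 0.2327, 0.008]]
yaw -11.44
yaw -11.64
yawmid -11.54 sep [0.06025929 0.05990893]
near/far [0.4435 0.2239 0.008 ] [0.5448 0.2025 0.008 ] 0.10348799838945826 [0.49415193 0.2132364  0.008     ]
outer top walls 0.02 62.75677515341766 [0.4944 0.2136 0.02  ]
inner 0.025 51.56679822769135 [0.4944 0.2136 0.025 ]
inner 0.022 52.073707668478654 [0.4946 0.2135 0.022 ]
walls w 38.47459817451908 [0.4659 0.2189 0.025 ]
walls w 41.060230044261054 [0.5226 0.2079 0.025 ]
walls w 25.6302120942348 [0.4725 0.2166 0.02  ]
walls w 26.983762006538356 [0.5144 0.2091 0.02  ]
```

```bash
python3 - <<'E'
from h import *
c=snap('wrist'); he=np.array(c['hand_eye']); print(he.round(4).tolist()); print(np.array(c['camera_matrix']))
# w7
M=R.from_quat([0.548,0.448,-0.546,0.449]).as_matrix(); T=np.eye(4);T[:3,:3]=M;T[:3,3]=[.4484,-.0406,.1005]
c7=dict(c);c7['pose']=T@he
p=onz(c7,np.array([[332.5,280],[440.5,280],[440,329],[333,329]])/1.5-.17,.027); t=(p-T[:3,3])@M*1000; print(t.round(1).tolist(),t.mean(0))
# top and scene camera on the case
ct=snap('top'); print('pred', proj(ct,[[.4943,.2135,.008],[.4943,.2135,.025]]))
cs=snap('scene'); print(proj(cs,[[.4943,.2135,.008]]))
u,v=proj(cs,[[.4943,.2135,.008]])[0].astype(int); save(cs,'s12.png',(u-60,v-50,u+60,v+50),6)
save(ct,'t12.png',(115,165,205,235),7)
E
```

```text
[[-0.0001, -0.325, 0.9457, -0.1343], [1.0, 0.0005, 0.0003, -0.0012], [-0.0006, 0.9457, 0.325, -0.0834], [0.0, 0.0, 0.0, 1.0]]
[[322.19676932   0.         256.40228785]
 [  0.         322.19676932 190.12395834]
 [  0.           0.           1.        ]]
[[73.4, -24.9, -14.6], [73.6, 24.0, -14.6], [73.6, 24.7, 9.7], [73.4, -25.5, 9.6]] [73.50239199 -0.40083393 -2.46616485]
pred [[158.49738159 205.45892576]
 [156.8118057  204.68160536]]
[[201.99628209 280.38614729]]
```

View pics/s12.png

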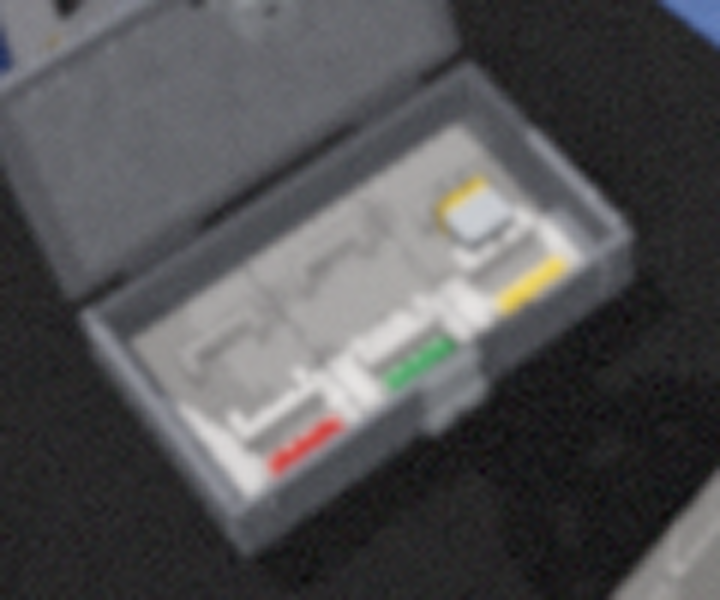

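View pics/t12.png

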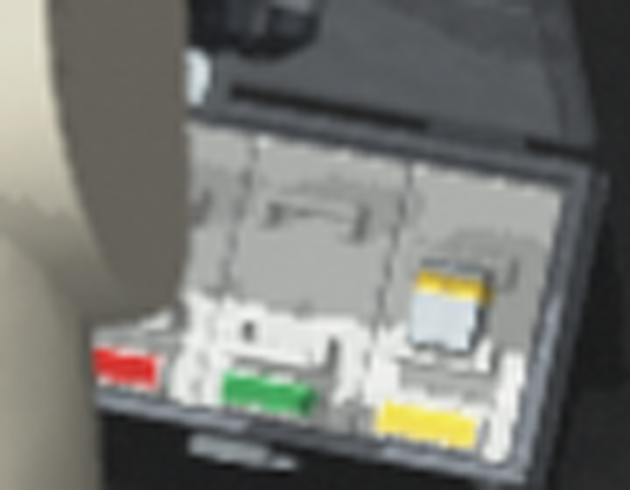

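Slot centre is ≈(0.494,0.214) with yaw −11.5°, and the seams, walls and insert edges agree within ~0.5 mm. Moving above it.

```bash
python3 - <<'E'
from h import *
go([.493,.2144,.085],Rt(78.5))
E
```

```text
tool shift mm [112.2   2.3 -59.8] rot [-0.0099 -0.0033  0.005 ]
```

Emit:
carry_out(targets="0 0.8 -20 -0.01 -0.003 0.005 15; 0 0.8 -20 0 0 0 15; 0 0.8 -20 0 0 0 15; 25 0 0 0 0 0 15; 28 0 0 0 0 0 15; 28 0 0 0 0 0 15; 25 0 0 0 0 0 15; 0 0 0 0 0 0 15")

```text
time_s: 14.25
position: [0.4901, 0.2046, 0.0909]
orientation: [0.076, 0.701, -0.076, 0.705]
force: [-0.7, 0.2, -4.3]
width: 0.266
```

```bash
python3 - <<'E'
from h import *
st(); go([.493,.2144,.06],Rt(78.5))
E
```

```text
t 14.25 pos [0.4901 0.2046 0.0909] w 0.266 F [-0.7  0.2 -4.3]
[[0.0067, 0.2131, 0.977], [0.0001, 0.977, -0.2131], [-1.0, 0.0015, 0.0066]]
tool shift mm [30.9 10.2  0.5] rot [-0.0141  0.0066 -0.0014]
```

Emit:
carry_out(targets="0 5 0 -0.007 0.004 -0.001 15; 0 5 0 -0.007 0.004 0 15; 12 0 0 0 0 0 15; 12 0 0 0 0.002 0 15; 6 0 0 0 0.002 0 15; 0 0 0 0 0 0 15")

```text
time_s: 14.75
position: [0.4949, 0.2136, 0.0639]
orientation: [0.073, 0.703, -0.07, 0.704]
force: [0.1, -0.8, -2.6]
width: 0.268
```

```bash
python3 - <<'E'
from h import *
st(); go([.493,.2144,.06],Rt(78.5)); c=snap('wrist'); save(c,'w13.png',scale=1.5); save(c,'w13z.png',(195,90,320,330),2.5)
E
```

```text
t 14.75 pos [0.4949 0.2136 0.0639] w 0.268 F [ 0.1 -0.8 -2.6]
[[0.0013, 0.2013, 0.9795], [0.003, 0.9795, -0.2013], [-1.0, 0.0032, 0.0007]]
tool shift mm [ 3.9  0.4 -2.1] rot [-0.002   0.0007 -0.0032]
```

View pics/w13.png

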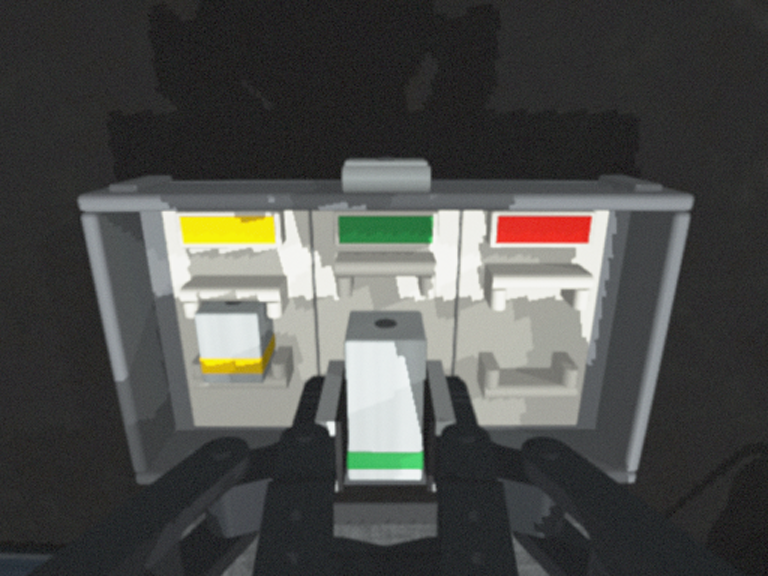

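View pics/w13z.png

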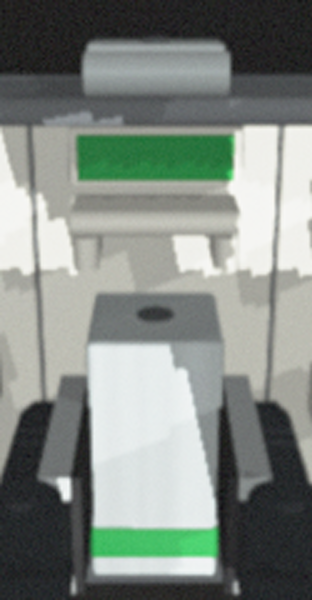

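```bash
python3 - <<'E'
from h import *
s=st(); c=snap('wrist'); M=R.from_quat(s['orientation']).as_matrix(); p0=np.array(s['position'])
def tool(u,v,z): p=onz(c,[(u,v)],z)[0]; return ((p-p0)@M*1000).round(1)
f=lambda x,y:(195+x/2.5-.3,90+y/2.5-.3)
print('wall inner',tool(*f(155,236),.024),tool(*f(155,236),.021))
print('wall outer base?',tool(*f(155,197),.02))
zc=p0[2]-.0036
print('block near top',tool(*f(155,343),zc+.012),'bottom',tool(*f(155,294),zc-.012),'far top',tool(*f(155,576),zc+.012))
print('wall ends y',tool(*f(70,220),.025),tool(*f(239,220),.025)); print('block y bottom',tool(*f(96,294),zc-.012),tool(*f(215,294),zc-.012))
print('seams',tool(*f(33,150),.008),tool(*f(280,150),.008),tool(*f(43,380),.008),tool(*f(267,380),.008))
E
```

```text
t 14.8 pos [0.4951 0.2136 0.0643] w 0.268 F [-0.3 -0.4 -2.5]
[[0.0016, 0.2014, 0.9795], [0.003, 0.9795, -0.2014], [-1.0, 0.0033, 0.0009]]
wall inner [ 40.3  -1.  -27. ] [ 43.3  -1.  -26. ]
wall outer base? [ 44.3  -1.  -35.1]
block near top [ -8.4  -1.1 -23.4] bottom [ 15.6  -1.  -22.8] far top [-8.4 -1.  26.1]
wall ends y [ 39.2 -20.1 -31.1] [ 39.4  17.9 -31.1]
block y bottom [ 15.5 -12.9 -22.8] [ 15.6  11.  -22.8]
seams [ 56.2 -30.3 -43.5] [ 56.4  29.  -43.5] [ 56.2 -30.6  18.2] [56.4 28.7 18.3]
```

Laterally aligned within 0.3 mm. The block needs ~1.8 mm toward the near wall. Correcting and lowering to just above the walls.

Emit:
carry_out(targets="0 0 -1.8 -0.002 0.001 -0.003 15; 10 0 0 0 0.001 0 15; 9 0 0 0 0.001 0 15; 0 0 0 0 0 0 15")

```text
time_s: 15.18
position: [0.494, 0.2142, 0.0454]
orientation: [0.071, 0.703, -0.07, 0.704]
force: [-0.3, 1.1, -3.0]
width: 0.269
```

```bash
python3 - <<'E'
from h import *
st(); go([.4933,.2140,.0236],Rt(78.5))
E
```

```text
t 15.18 pos [0.494  0.2142 0.0454] w 0.269 F [-0.3  1.1 -3. ]
[[0.0012, 0.199, 0.98], [0.001, 0.98, -0.199], [-1.0, 0.0012, 0.001]]
tool shift mm [21.8 -0.4 -0.7] rot [ 0.0003  0.001  -0.0012]
```

Emit:
carry_out(targets="0 -0.4 -0.8 0 0.001 -0.001 15; 3 0 0 0 0 0 15; 3 0 0 0 0 0 15; 0 0 0 0 0 0 15")

```text
time_s: 15.52
position: [0.4928, 0.2139, 0.0381]
orientation: [0.071, 0.704, -0.071, 0.703]
force: [-1.0, 0.1, -2.3]
width: 0.266
```

```bash
python3 - <<'E'
from h import *
st(); go([.4933,.2140,.0236],Rt(78.5)); c=snap('wrist'); save(c,'w14z.png',(175,130,340,330),3)
E
```

```text
t 15.52 pos [0.4928 0.2139 0.0381] w 0.266 F [-1.   0.1 -2.3]
[[-0.0012, 0.1991, 0.98], [-0.0001, 0.98, -0.1991], [-1.0, -0.0003, -0.0012]]
tool shift mm [14.5  0.2  0.5] rot [ 0.0003 -0.0012  0.0003]
```

View pics/w14z.png

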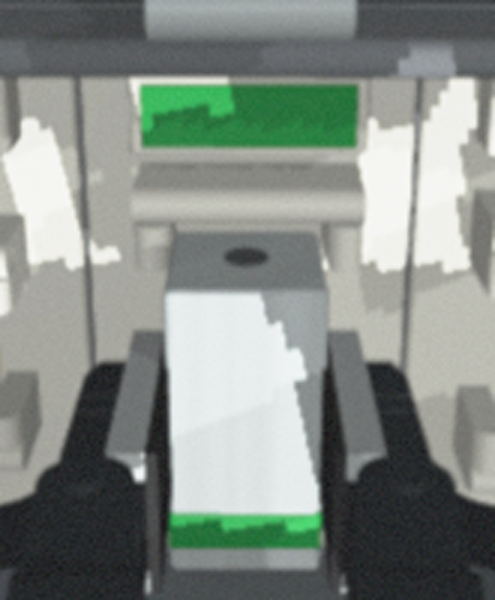

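No contact, and the block sits evenly between the corner posts with ~1.5 mm gap to the near wall. Lowering on.

Emit:
carry_out(targets="2.5 0 0 0 0 0 15; 2.5 0 0 0 0 0 15; 2.5 0 0 0 0 0 15")

```text
time_s: 15.82
position: [0.4935, 0.2141, 0.0311]
orientation: [0.071, 0.703, -0.071, 0.704]
force: [0.5, -0.3, -2.9]
width: 0.267
```

```bash
python3 - <<'E'
from h import *
st(); go([.4933,.2140,.0236],Rt(78.5))
E
```

```text
t 15.82 pos [0.4935 0.2141 0.0311] w 0.267 F [ 0.5 -0.3 -2.9]
[[0.0008, 0.199, 0.98], [0.0003, 0.98, -0.199], [-1.0, 0.0005, 0.0007]]
tool shift mm [ 7.5 -0.1 -0.2] rot [ 0.0003  0.0007 -0.0005]
```

Emit:
carry_out(targets="2 0 -0.1 0 0 0 15; 2 0 -0.1 0 0.001 0 15; 1.5 0 -0.1 0 0 0 15")

```text
time_s: 16.07
position: [0.4931, 0.2141, 0.0247]
orientation: [0.071, 0.704, -0.071, 0.703]
force: [0.3, 0.0, -2.8]
width: 0.266
```

```bash
python3 - <<'E'
from h import *
st(); go([.4933,.2140,.0236],Rt(78.5))
E
```

```text
t 16.07 pos [0.4931 0.2141 0.0247] w 0.266 F [ 0.3  0.  -2.8]
[[-0.0005, 0.1991, 0.98], [0.0005, 0.98, -0.1991], [-1.0, 0.0004, -0.0006]]
tool shift mm [ 1.1 -0.   0.2] rot [ 0.0002 -0.0006 -0.0004]
```

Emit:
carry_out(targets="0.6 0 0 0 0 0 15; 0.6 0 0 0 0 0 15")

```text
time_s: 16.23
position: [0.493, 0.2141, 0.0237]
orientation: [0.071, 0.704, -0.071, 0.703]
force: [-4.9, -2.0, 12.3]
width: 0.266
```

Emit:
carry_out(targets="0.6 0 0 0 0 0 15")

```text
time_s: 16.32
position: [0.493, 0.2141, 0.0236]
orientation: [0.071, 0.704, -0.071, 0.703]
force: [-4.5, -1.2, 6.8]
width: 0.265
```

Contact at z=0.0237, as predicted for the slot floor (0.0236). Quick look before letting go.

```bash
python3 - <<'E'
from h import *
st(); c=snap('wrist'); save(c,'w15z.png',(175,130,340,330),3)
E
```

```text
t 16.32 pos [0.493  0.2141 0.0236] w 0.265 F [-4.5 -1.2  6.8]
[[-0.001, 0.1989, 0.98], [0.0002, 0.98, -0.1989], [-1.0, 0.0, -0.0011]]
```

View pics/w15z.png

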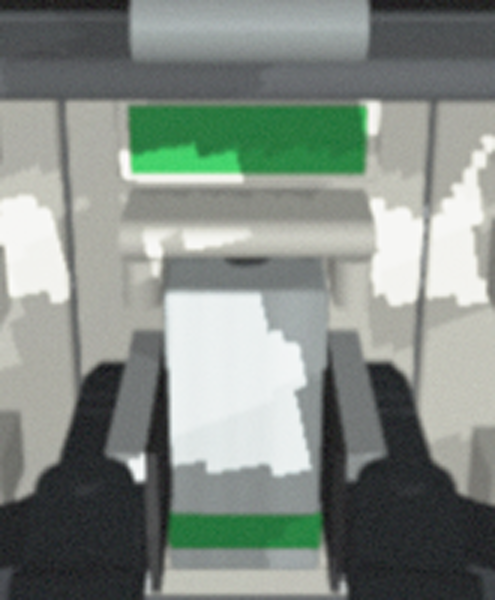

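The block is down inside the pocket, its near end face partly hidden behind the wall. Releasing with a limited opening, then rising.

Emit:
carry_out(targets="0 0 0 0 0 0 30; 0 0 0 0 0 0 36; 0 0 0 0 0 0 36; 0 0 0 0 0 0 36; -10 0 0 0 0 0 36; -15 0 0 0 0 0 36; -25 0 0 0 0 0 36; -35 0 0 0 0 0 36; -35 0 0 0 0 0 36; -35 0 0 0 0 0 36; -30 0 0 0 0 0 36; 0 0 0 0 0 0 36")

```text
time_s: 17.37
position: [0.4926, 0.2139, 0.2222]
orientation: [0.071, 0.703, -0.07, 0.704]
force: [0.7, -0.1, -0.2]
width: 0.416
```

```bash
python3 - <<'E'
from h import *
s=st(); print(np.round(s['joint_positions'],2)); c=snap('wrist'); save(c,'w16.png',scale=1.5); P=cloud(c)
u,v=proj(c,[[.4943,.2138,.032]])[0].astype(int); print(u,v,np.nanmedian(P[v-10:v+10,u-5:u+5,2]), [np.nanmedian(P[v+k-2:v+k+3,u-5:u+5,2]).round(4) for k in(-22,-12,0,12,20)])
E
```

```text
t 17.37 pos [0.4926 0.2139 0.2222] w 0.416 F [ 0.7 -0.1 -0.2]
[[0.0011, 0.199, 0.98], [0.0007, 0.98, -0.199], [-1.0, 0.0009, 0.0009]]
[ 0.19  0.35  1.49  0.    1.3  -1.18]
257 165 0.03189220949748389 [np.float64(0.031), np.float64(0.0318), np.float64(0.0317), np.float64(0.0318), np.float64(0.0317)]
```

View pics/w16.png

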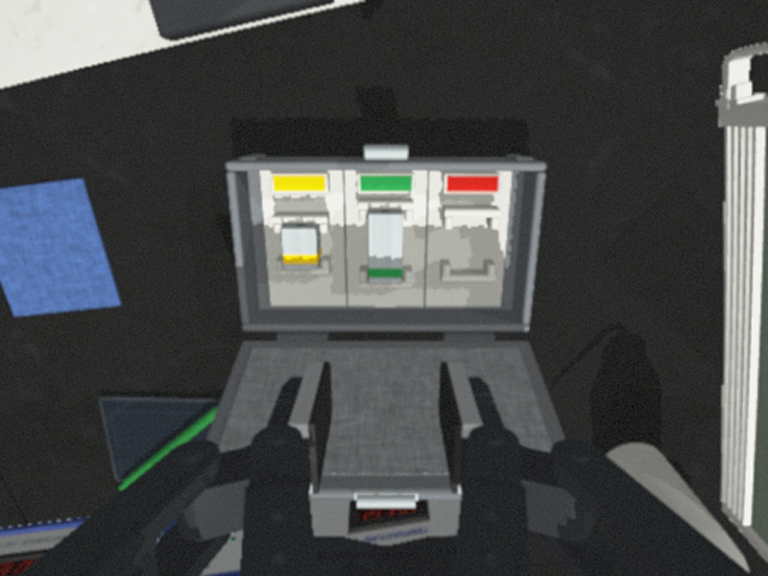

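The green block's top reads z≈0.0317 along its whole length (expected 0.032), so it is home and released. Next is the lid. I'll check its pose and the clearance behind it.

```bash
python3 - <<'E'
from h import *
s=st()
H=np.array([.4943,.2138,0])+.064*np.array([.98,-.199,0]); ux=np.array([.98,-.199,0]); uy=np.array([.199,.98,0]); print('hinge',H)
for n in('top','scene','wrist'):
    c=snap(n); P=cloud(c).reshape(-1,3); d=P-H; u=d@ux; y=d@uy; z=P[:,2]
    m=np.abs(y)<.13
    for a in np.arange(.0,.3,.02):
        k=m&(u>=a)&(u<a+.02)&(z>-.01)
        if k.sum()>5: print(n,'u',a.round(2),'zmax',np.nanmax(z[k]).round(3),'n',k.sum(), 'p50',np.nanmedian(z[k]).round(3))
    k=(np.abs(y)<.09)&(u>-.02)&(u<.06)&(z>.06)&(z<.17)
    if k.sum()>50:
        A=np.polyfit(z[k]-.038,u[k],1); print(n,'lid slope angle',np.pi/2+np.arctan(A[0]),A)
E
```

```text
t 17.42 pos [0.4919 0.2137 0.2197] w 0.421 F [0.2 0.1 0.5]
[[-0.0019, 0.1991, 0.98], [0.0001, 0.98, -0.1991], [-1.0, -0.0003, -0.0019]]
hinge [0.55702  0.201064 0.      ]
top u 0.0 zmax 0.463 n 1102 p50 0.077
top u 0.02 zmax 0.164 n 889 p50 0.146
top u 0.04 zmax 0.157 n 137 p50 0.001
top u 0.06 zmax 0.014 n 385 p50 0.001
top u 0.08 zmax 0.01 n 678 p50 0.001
top u 0.1 zmax 0.009 n 664 p50 0.001
top u 0.12 zmax 0.128 n 1176 p50 0.015
top u 0.14 zmax 0.128 n 1243 p50 0.083
top u 0.16 zmax 0.129 n 880 p50 0.123
top u 0.18 zmax 0.128 n 685 p50 0.124
top u 0.2 zmax 0.261 n 1926 p50 0.182
top u 0.22 zmax 0.263 n 1404 p50 0.24
top u 0.24 zmax 0.262 n 1172 p50 0.257
top u 0.26 zmax 0.262 n 792 p50 0.257
top u 0.28 zmax 0.264 n 491 p50 0.258
top lid slope angle 1.8655374759475498 [ 0.30358349 -0.00445267]
scene u 0.0 zmax 0.134 n 1717 p50 0.078
scene u 0.02 zmax 0.162 n 717 p50 0.136
scene u 0.04 zmax 0.155 n 87 p50 0.001
scene u 0.06 zmax 0.005 n 81 p50 0.001
scene u 0.08 zmax 0.006 n 85 p50 0.001
scene u 0.1 zmax 0.117 n 115 p50 0.002
scene u 0.12 zmax 0.127 n 806 p50 0.078
scene u 0.14 zmax 0.127 n 602 p50 0.104
scene u 0.16 zmax 0.128 n 445 p50 0.122
scene u 0.18 zmax 0.129 n 424 p50 0.122
scene u 0.2 zmax 0.261 n 1225 p50 0.169
scene u 0.22 zmax 0.264 n 977 p50 0.209
scene u 0.24 zmax 0.261 n 760 p50 0.227
scene u 0.26 zmax 0.261 n 616 p50 0.227
scene u 0.28 zmax 0.41 n 504 p50 0.228
scene lid slope angle 1.8429771640746757 [ 0.27910744 -0.00374086]
wrist u 0.0 zmax 0.127 n 10463 p50 0.079
wrist u 0.02 zmax 0.162 n 5089 p50 0.143
wrist u 0.04 zmax 0.001 n 35 p50 -0.001
wrist u 0.12 zmax 0.081 n 832 p50 0.072
wrist u 0.14 zmax 0.077 n 469 p50 0.054
wrist u 0.16 zmax 0.085 n 363 p50 0.067
wrist lid slope angle 1.850883893893808 [ 0.28764914 -0.00320066]
```

Lid angle ≈1.85 (three cameras agree). Its top outer edge is at u≈39 mm behind the hinge, z≈0.155. The heater starts at u≥110 mm, so there is room for shut fingers at u≈65 mm.

```bash
cat >> h.py <<'E'
H=np.array([.4943,.2138,0])+.064*np.array([.98,-.199,0]); ux=np.array([.98,-.199,0]); uy=np.array([.199,.98,0])
def lid(u,z,th=78.5):
    s=env.read_state(); d=np.array(s['position'])-H
    print('u',(d@ux*1000).round(1),'y',(d@uy*1000).round(1),'z',round(s['position'][2]*1000,1),'F',np.round(s['force'],1),'t',s['time_s'])
    p=H+ux*u/1000; p[2]=z/1000; go(p,Rt(th))
E
python3 - <<'E'
from h import *
lid(66,215)
E
```

```text
u -67.9 y -1.3 z 214.5 F [-0.1  0.1 -1.2] t 17.5667
tool shift mm [ -2.    1.3 133.9] rot [ 0.0002 -0.0108  0.0039]
```

Emit:
carry_out(targets="-3 0.3 27 0 -0.01 0.004 0; -3 0.3 27 0 0 0 0; -3 0.3 27 0 0 0 0; -2 0.3 27 0 0 0 0; -2 0 26 0 0 0 0; 0 0 0 0 0 0 0; 0 0 0 0 0 0 0")

```text
time_s: 18.15
position: [0.6228, 0.1862, 0.214]
orientation: [0.069, 0.711, -0.072, 0.696]
force: [-1.1, -0.2, 0.2]
width: 0.0
```

```bash
python3 - <<'E'
from h import *
st();lid(66,135)
E
```

```text
t 18.15 pos [0.6228 0.1862 0.214 ] w 0.0 F [-1.1 -0.2  0.2]
[[-0.0228, 0.1981, 0.9799], [-0.0025, 0.9802, -0.1982], [-0.9997, -0.007, -0.0218]]
u 67.5 y -1.5 z 214.0 F [-1.1 -0.2  0.2] t 18.15
tool shift mm [79.   2.   0.3] rot [ 0.0012 -0.0218  0.007 ]
```

Emit:
carry_out(targets="20 0.5 0 0 -0.02 0.006 0; 20 0.5 0 0 0 0 0; 20 0.5 0 0 0 0 0; 18 0 0 0 0 0 0; 0 0 0 0 0 0 0")

```text
time_s: 18.57
position: [0.6176, 0.1884, 0.1281]
orientation: [0.069, 0.707, -0.071, 0.7]
force: [-1.2, -0.5, -0.1]
width: 0.002
```

```bash
python3 - <<'E'
from h import *
st();lid(66,135); c=snap('wrist'); save(c,'w17.png',scale=1.5)
c=snap('scene'); save(c,'s17.png',(100,150,350,330),3)
E
```

```text
t 18.57 pos [0.6176 0.1884 0.1281] w 0.002 F [-1.2 -0.5 -0.1]
[[-0.0102, 0.1972, 0.9803], [-0.0013, 0.9804, -0.1973], [-0.9999, -0.0033, -0.0098]]
u 61.9 y -0.4 z 128.1 F [-1.2 -0.5 -0.1] t 18.5667
tool shift mm [-6.9  0.4  4. ] rot [ 0.0022 -0.0098  0.0033]
```

View pics/s17.png

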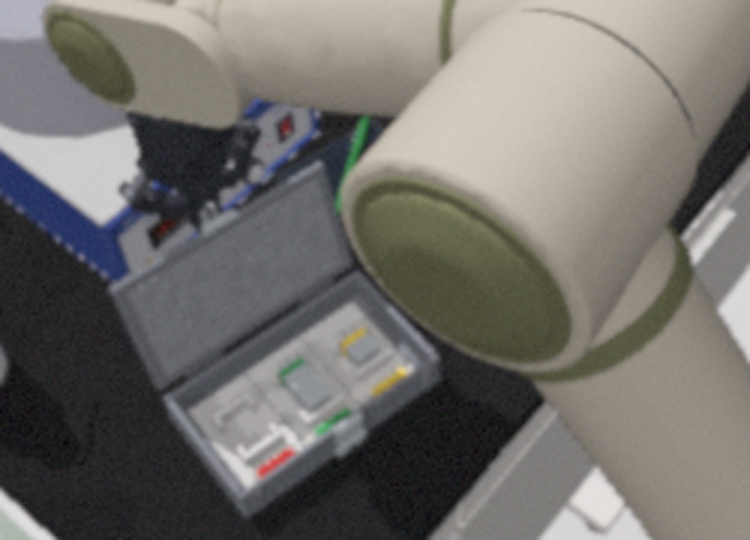

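View pics/w17.png

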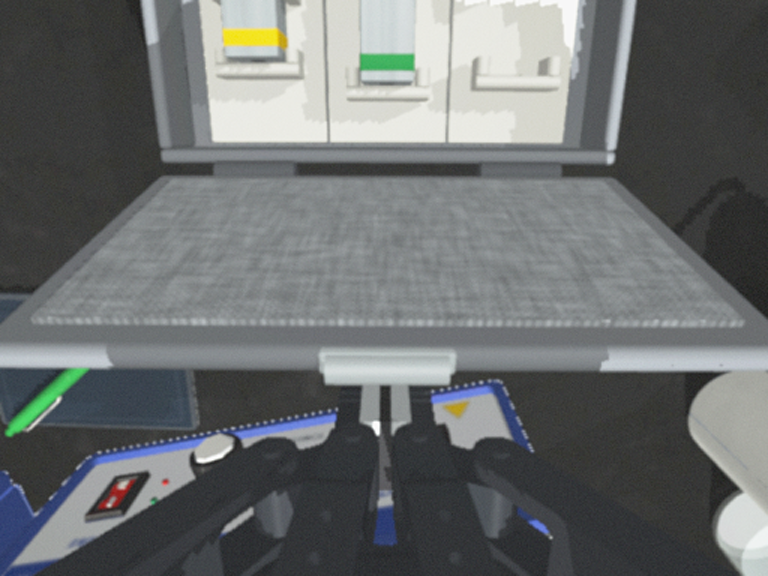

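The shut fingers are behind the lid at its middle (385,400)/1.5, clear of the heater. Pushing the lid toward the robot.

Emit:
carry_out(targets="-4 0 -11 0 -0.01 0.003 0; -4 0 -11 0 0 0 0; -4 0 -11 0 0 0 0; -4 0 -11 0 0 0 0")

```text
time_s: 19.0
position: [0.5769, 0.1972, 0.1528]
orientation: [0.071, 0.699, -0.07, 0.708]
force: [0.6, -0.1, -1.1]
width: 0.0
```

```bash
python3 - <<'E'
from h import *
lid(-10,145)
E
```

```text
u 20.3 y 0.2 z 152.8 F [ 0.6 -0.1 -1.1] t 19.0
tool shift mm [  7.4  -0.2 -30.4] rot [ 0.0014  0.0135 -0.0036]
```

Emit:
carry_out(targets="3.5 0 -10 0 0.012 -0.003 0; 3.5 0 -10 0 0 0 0; 3 0 -10 0 0 0 0")

```text
time_s: 19.25
position: [0.5479, 0.204, 0.1482]
orientation: [0.071, 0.7, -0.069, 0.707]
force: [0.7, -0.6, 1.5]
width: 0.002
```

```bash
python3 - <<'E'
from h import *
lid(-35,137); c=snap('wrist'); save(c,'w18.png',scale=1.5)
E
```

```text
u -9.5 y 1.0 z 148.2 F [ 0.7 -0.6  1.5] t 19.25
tool shift mm [ 10.9  -1.  -25.6] rot [ 0.0017  0.0106 -0.0037]
```

View pics/w18.png

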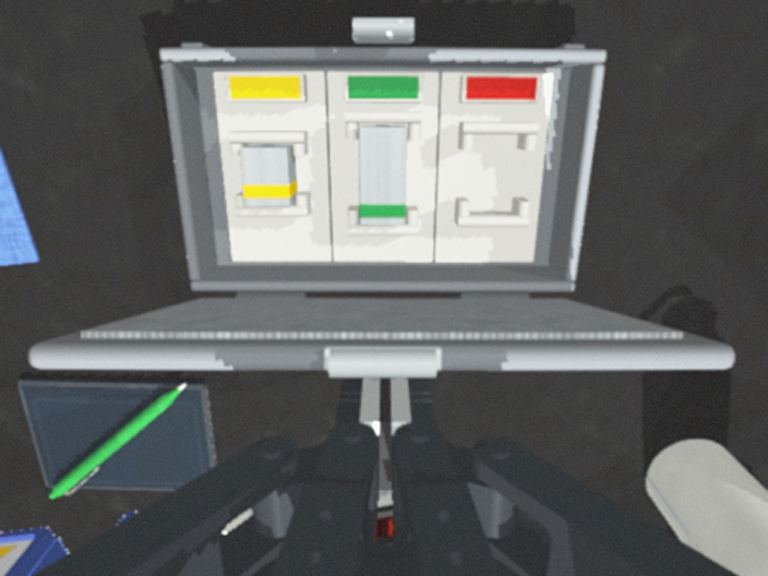

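The lid follows and is near upright, the fingers behind it at (385,400)/1.5. Carrying on along the arc.

Emit:
carry_out(targets="5 -0.3 -9 0 0.01 -0.003 0; 4 -0.3 -9 0 0 0 0; 4 -0.3 -9 0 0 0 0")

```text
time_s: 19.55
position: [0.5208, 0.2093, 0.1372]
orientation: [0.071, 0.702, -0.069, 0.705]
force: [1.0, 0.0, -0.8]
width: -0.004
```

```bash
python3 - <<'E'
from h import *
lid(-57,122)
E
```

```text
u -37.2 y 0.8 z 137.2 F [ 1.   0.  -0.8] t 19.55
tool shift mm [ 15.1  -0.8 -19.9] rot [ 0.0022  0.0035 -0.0023]
```

Emit:
carry_out(targets="6 -0.3 -7.5 0 0.003 -0.002 0; 6 -0.3 -7.5 0 0 0 0; 6 -0.2 -6.5 0 0 0 0; 6.5 0 -6 0 0 0 0")

```text
time_s: 19.88
position: [0.4932, 0.2146, 0.1134]
orientation: [0.07, 0.702, -0.07, 0.705]
force: [0.4, -0.6, 0.0]
width: -0.001
```

```bash
python3 - <<'E'
from h import *
lid(-75,103); c=snap('wrist'); save(c,'w19.png',scale=1.5)
E
```

```text
u -65.3 y 0.5 z 113.4 F [ 0.4 -0.6  0. ] t 19.8833
tool shift mm [10.3 -0.5 -9.8] rot [ 0.0023  0.0033 -0.0016]
```

View pics/w19.png

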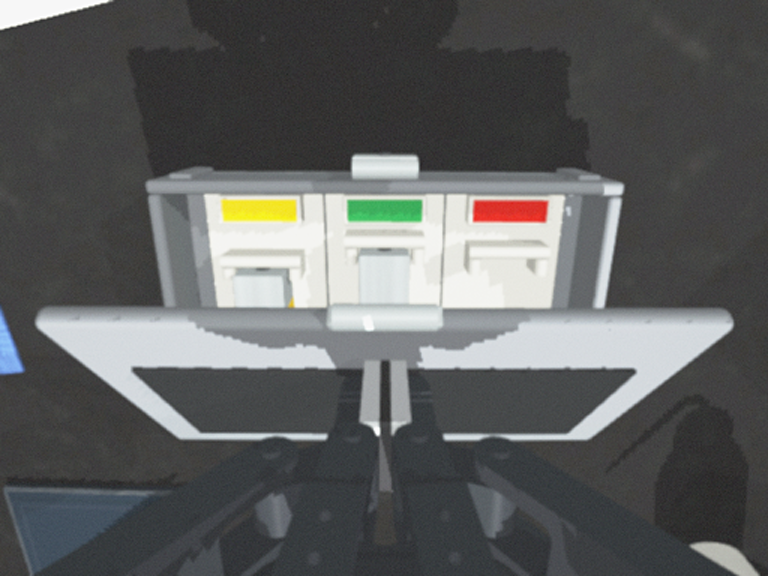

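Emit:
carry_out(targets="7 -0.2 -6 0 0.003 -0.002 0; 8 0 -5.5 0 0 0 0; 9 0 -5 0 0 0 0; 9 0 -5 0 0 0 0")

```text
time_s: 20.27
position: [0.47, 0.219, 0.0773]
orientation: [0.07, 0.704, -0.07, 0.703]
force: [0.6, -0.7, 0.6]
width: 0.003
```

```bash
python3 - <<'E'
from h import *
lid(-104,66); c=snap('wrist'); save(c,'w20.png',scale=1.5)
E
```

```text
u -88.9 y 0.2 z 77.3 F [ 0.6 -0.7  0.6] t 20.2667
tool shift mm [ 11.4  -0.2 -15.1] rot [ 0.0023 -0.0006  0.0009]
```

View pics/w20.png

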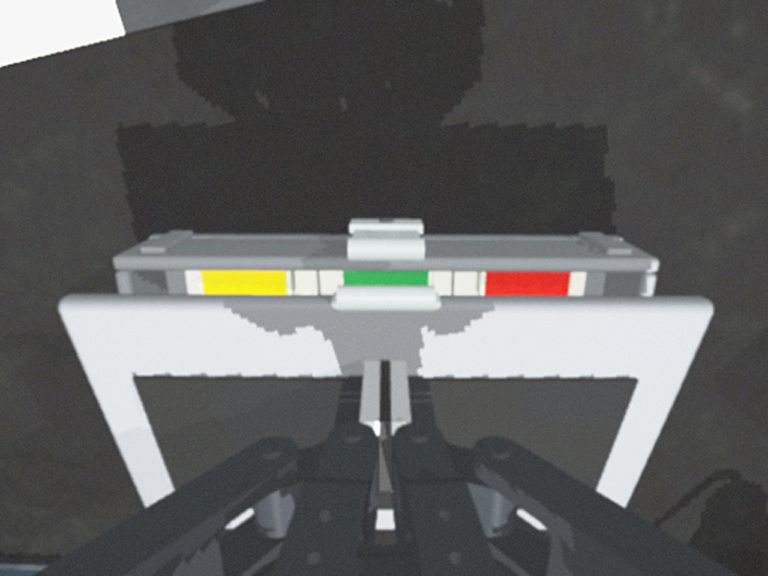

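The lid is nearly down, ~12° open. I'll lift a little, shift to ~105 mm from the hinge, then press.

Emit:
carry_out(targets="-8 0 0 0 0 0 0; -4 0 -9 0 0 0 0; 0 0 -9 0 0 0 0; 0 0 0 0 0 0 0")

```text
time_s: 20.65
position: [0.4486, 0.2227, 0.0884]
orientation: [0.069, 0.706, -0.071, 0.701]
force: [-0.0, 0.5, -0.8]
width: -0.001
```

```bash
python3 - <<'E'
from h import *
lid(-107,66)
E
```

```text
u -110.6 y -0.3 z 88.4 F [-0.   0.5 -0.8] t 20.65
tool shift mm [22.3  0.4  3.7] rot [ 0.0023 -0.0058  0.003 ]
```

Emit:
carry_out(targets="6 0.4 2 0 -0.005 0.003 0; 6 0 1.5 0 0 0 0; 6 0 0 0 0 0 0; 4 0 0 0 0 0 0")

```text
time_s: 20.98
position: [0.4531, 0.2228, 0.0663]
orientation: [0.07, 0.702, -0.069, 0.705]
force: [-0.1, -0.6, -0.1]
width: -0.002
```

```bash
python3 - <<'E'
from h import *
lid(-107,54); c=snap('wrist'); save(c,'w21.png',scale=1.5)
E
```

```text
u -106.2 y 0.7 z 66.3 F [-0.1 -0.6 -0.1] t 20.9833
tool shift mm [12.3 -0.7 -0.9] rot [ 0.0028  0.0036 -0.0021]
```

View pics/w21.png

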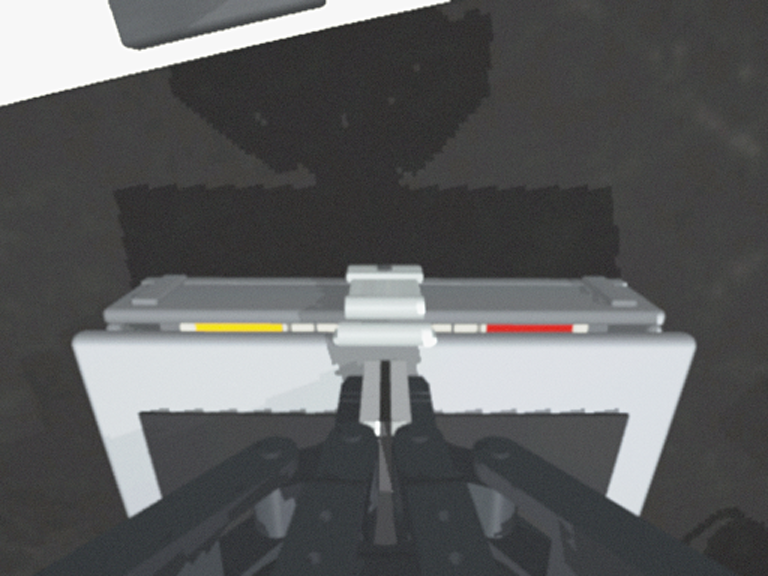

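Fingertips are at (385,385)/1.5, just behind the front edge. Pressing down in small steps.

Emit:
carry_out(targets="2 -0.5 0 0 0.003 -0.002 0; 1.5 0 0 0 0 0 0; 1.2 0 0 0 0 0 0")

```text
time_s: 21.28
position: [0.4525, 0.2226, 0.0607]
orientation: [0.07, 0.705, -0.07, 0.703]
force: [-2.8, 0.2, 5.2]
width: -0.005
```

Emit:
carry_out(targets="1.2 0 0 0 0 0 0; 1.2 0 0 0 0 0 0")

```text
time_s: 21.45
position: [0.4524, 0.2226, 0.0582]
orientation: [0.07, 0.705, -0.07, 0.702]
force: [-0.4, -0.6, 0.0]
width: -0.001
```

Emit:
carry_out(targets="1.2 0 0 0 0 0 0; 1.2 0 0 0 0 0 0")

```text
time_s: 21.62
position: [0.4526, 0.2225, 0.0553]
orientation: [0.07, 0.705, -0.07, 0.702]
force: [-0.8, 0.2, 0.6]
width: 0.002
```

Emit:
carry_out(targets="1 0 0 0 0 0 0; 1 0 0 0 0 0 0")

```text
time_s: 21.78
position: [0.4527, 0.2225, 0.0536]
orientation: [0.07, 0.705, -0.07, 0.702]
force: [-8.2, -1.2, 23.1]
width: -0.0
```

Emit:
carry_out(targets="0.8 0 0 0 0 0 0; 0.6 0 0 0 0 0 0")

```text
time_s: 21.95
position: [0.4527, 0.2225, 0.0539]
orientation: [0.07, 0.705, -0.07, 0.702]
force: [-2.9, -1.2, 8.0]
width: 0.002
```

```bash
python3 - <<'E'
from h import *
lid(-107,54); c=snap('wrist'); save(c,'w22.png',scale=1.5)
E
```

```text
u -106.5 y 0.2 z 53.9 F [-2.9 -1.2  8. ] t 21.95
tool shift mm [-0.1 -0.2 -0.5] rot [ 0.0022 -0.004   0.001 ]
```

View pics/w22.png

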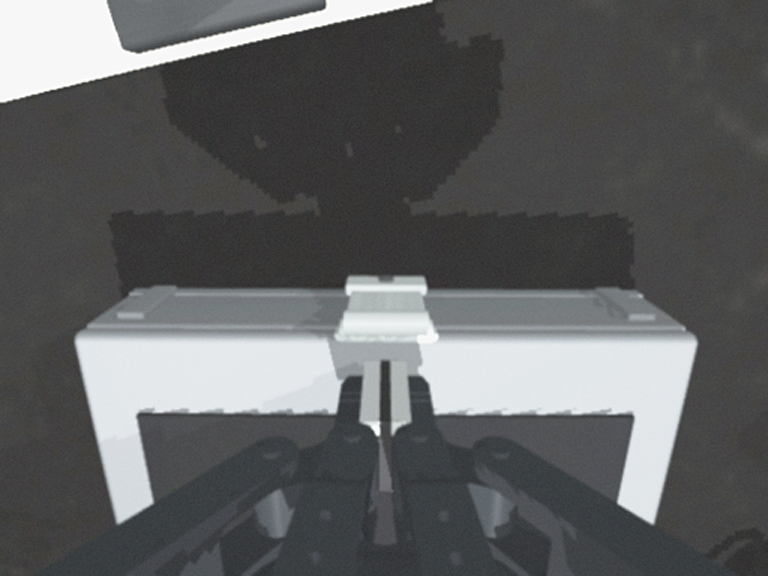

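Hard stop with the tip at z≈0.046, the closed height of the lid face. Backing off, then checking.

Emit:
carry_out(targets="-5 0 0 0 0 0 0; -20 0 0 0 0 0 0; -35 0 0 0 0 0 0; -38 0 0 0 0 0 0; -38 0 0 0 0 0 0; 0 0 0 0 0 0 0; 0 0 0 0 0 0 0")

```text
time_s: 22.58
position: [0.4529, 0.2221, 0.196]
orientation: [0.07, 0.706, -0.071, 0.702]
force: [-0.1, 0.6, -0.7]
width: 0.001
```

```bash
python3 - <<'E'
from h import *
lid(-107,54)
for n in('wrist','scene','top'):
    c=snap(n); P=cloud(c).reshape(-1,3); d=P-H; u=d@ux; y=d@uy; z=P[:,2]
    k=(np.abs(np.abs(y)-.06)<.03)&(u<-.022)&(u>-.12)&(z<.08)&(z>.02)
    if k.sum()>50: A=np.polyfit(u[k],z[k],1); print(n,k.sum(),'lid slope',A[0].round(4),'z near front',np.nanmedian(z[k&(u<-.105)]).round(4))
    if n=='wrist': save(c,'w23.png',scale=1.5)
    if n=='scene': save(c,'s23.png',(100,150,350,330),3)
    if n=='top': save(c,'t23.png',scale=1.5)
E
```

```text
u -106.3 y -0.1 z 196.0 F [-0.1  0.6 -0.7] t 22.5833
tool shift mm [1.42e+02 4.00e-01 1.00e-01] rot [ 0.0017 -0.0057  0.002 ]
wrist 11956 lid slope 0.0228 z near front 0.0457
scene 1556 lid slope 0.0266 z near front 0.0461
top 1344 lid slope 0.0212 z near front 0.0468
```

View pics/w23.png

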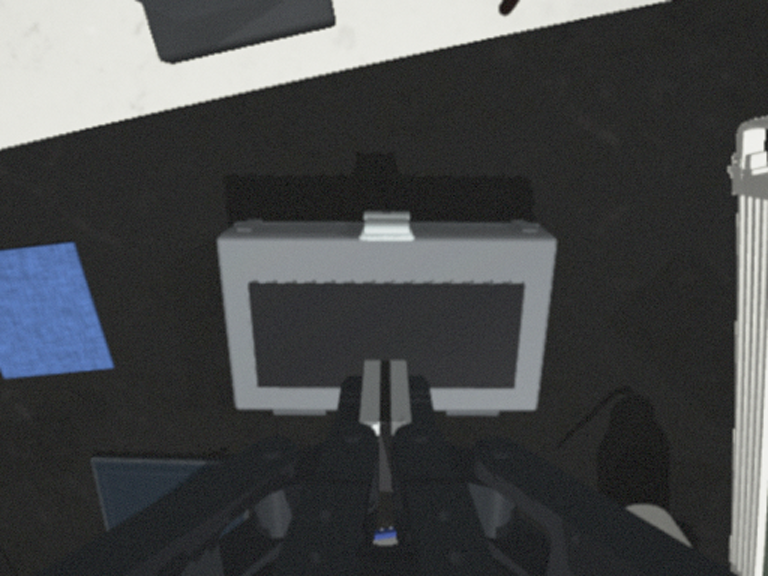

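View pics/t23.png

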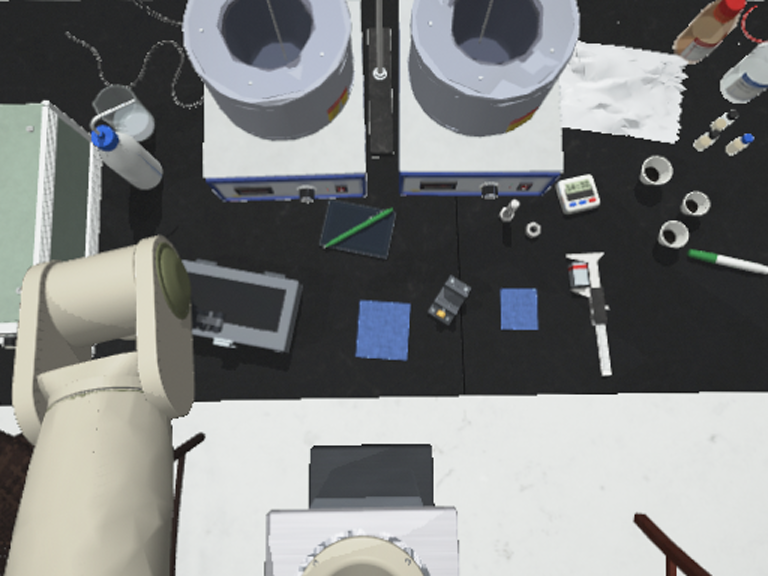

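The lid lies flat with the clip over its edge at (387,225)/1.5, and the caliper, red block and holder are unmoved. The fitted slope includes the 2 mm panel, so I'll check the bare border and then hand in.

```bash
python3 - <<'E'
from h import *
c=snap('wrist'); P=cloud(c).reshape(-1,3); d=P-H; u=d@ux; y=d@uy; z=P[:,2]
k=(np.abs(y)<.085)&(z>.03)&(z<.06)
r=np.nanmedian(z[k&(u<-.106)&(u>-.118)&(np.abs(y)>.03)]); b=np.nanmedian(z[k&(u>-.019)&(u<-.008)&(np.abs(y)>.03)]); print('front',r,'rear',b,'angle',(r-b)/.1)
z2=(np.abs(y)<.01)&(u<-.112)&(u>-.14)&(z>.03); print('clip top z',np.nanmax(z[z2]), 'F',env.read_state()['force'])
if abs(r-.046)<.002 and abs(r-b)<.003: print(job.sign_off())
E
```

```text
front 0.04572306684261096 rear 0.04539590539320232 angle 0.0032716144940864167
clip top z 0.27378694754394417 F [ 0.42148115 -0.51658793 -1.5035425 ]
the job is handed in; nothing more can be done
None
```

The green block is in its own slot, the case lid is shut and clipped, and the job was handed in at about 23 s.

**What I did:**
- I lifted the green block out of its holder by its ends, set it flat on the 100 x 90 mm blue mat and let go.
- I took it again across its long sides, lowered it into the green slot, and released it only once it touched the slot floor.
- I pushed the lid over from behind, then pressed it down about 105 mm from the hinge until the clip gave.

**Last checks:**
- **Block in slot:** its top read 31.7 mm along most of its length (31.0 mm at the near-end reading), against 32 mm expected.
- **Lid:** its face read 45.7 mm at the front and 45.4 mm at the rear, against 46 mm expected, so about 0.003 rad. The clip is seen lying over the edge.
- **Other items:** the caliper, red block and holder look unmoved in the top view. The yellow block was still in its slot when last seen, as the lid came down.
- **Robot:** the gripper was clear of everything at hand-in.

**Failed or disagreeing checks:**
- My clip-height reading (274 mm) picked up the gripper instead, so it says nothing about the clip.
- The first lid-slope fit (about 0.023) disagreed because it included the lid's raised panel.
- While checking for contact on the mat, I briefly pressed the held block down with about 51 N at the wrist. This was through the fingertips and block, not the arm or gripper body.

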